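Weigh a tub of stones on the spring balance

ROBOT

A 7-joint arm with a two-finger parallel gripper is mounted at the origin on the work surface. World frame = base frame: x ahead of the robot, y to its left, z up, the work surface at z = 0. Lengths are in m, angles in rad, forces in N, time in s.
With the tool pointing down it reaches from about 0.35 to 0.775 m from the base axis. Payload 3.1 kg.
Tool frame: the origin (TCP) lies midway between the tips of the shut fingers; the grasp point (between the pads) lies 19 mm behind it; z points along the fingers, x is the direction in which the jaws open and shut, and the axes are right-handed (so a half turn about z gives the same grasp; the last joint's range is limited). The gripper opens to 85 mm and grips with 20 to 120 N. Pads are 22 mm wide; open, the fingers measure 114 mm over their backs; the gripper's body (76 mm by 85 mm) begins 54 mm behind the grasp point. The pads swing forward as they close: fully open they stand 13 mm farther back than shut.
Start: joints at [-1.242, 0.311, 0.014, 1.512, -0.004, 1.319, -0.027], TCP at [0.199, 0.513, 0.231] pointing down, gripper open.
Joint ranges: [-2.7, 2.7], [-0.3, 1.91], [-1.27, 1.3], [0.12, 2.57], [-1.44, 4.58], [0.2, 2.03], [-3.05, 3.05]. Speed limits (rad/s): [2.79, 2.79, 3.14, 3.14, 3.14, 3.14, 3.14].

INTERFACE

Orientations are given as a rotation vector (axis times angle).
In Python, from workcell import robot gives the robot as it stands. The module is installed in compiled form; this text tells all that it offers.
- The arm moves only by the tool apply_moves, never from a script. Its argument "series" is one flat list of numbers, 7 for each row, row after row: the finger opening in cm, from 0 to 8.54, then the shift along the tool's x, y, z in cm, then the turn, a rotation vector about the tool's x, y, z in degrees. A call has 1 to 12 rows; each row is the pose to reach, as a shift and turn from the pose commanded when the call began, along the tool's axes at that moment; what a row does not reach only later rows make up. A row lasts 1/12 s, in which the tool goes at most 41.7 mm and 7.16 degrees, less where a joint would pass 70% of its speed; a pose out of reach is approached as far as the arm can. A call with a gripper value outside its range is refused whole. The fingers move at their own pace and stop on an object; "grip_force" is the grip in N (left out, the last holds). Time passes only in rows, so rows that repeat a pose let the fingers close. It gives the time, the measured TCP pose, the force and the opening at its end, in the units of the state.
- robot.sense(): the state, without advancing time (a new reading comes with each control period).
- robot.camera(name): name is "scene" or "top"; returns a dict with "color" (384x512x3 uint8, red, green, blue), "z_map" (384x512 float32, m along the optical axis (not along the pixel's ray), 0 where there is no reading), "intrinsics" (3x3 intrinsics, pixels), "dist_coeffs" ([k1, k2, p1, p2, k3] as OpenCV has them; the pictures are not rectified), "rvec" (rotation vector, rad) and "tvec" (3), from world to camera coordinates, as OpenCV has them. Camera axes: x right, y down, z forward; pixel columns grow to the right and rows downward; lengths in m; the calibration is good to about 2 mm. A picture is of the moment at which its call begins.
- robot.sign_off(): hands the job in, once; it reports no verdict.
The state is a dict: "clock": time; "joint_pos": joint angles; "joint_velocities": joint speeds; "tau": joint torques, N m; "position": TCP position; "ee_rot": TCP orientation; "wrist_force": force on the tool from outside, world axes, zero at the start; "wrist_torque": the same for the moment, N m; "gripper_width": opening from 0.0 (shut) to 1.0 (fully open).
Only numpy, scipy, OpenCV 4.12 (cv2) and the standard library are available. Lean on these libraries where they do the work, as an engineer would, in place of code of your own. Each camera call takes 0.05 s, during which the arm holds its last target.

TASK

Weigh the lidded tub of stones on the spring balance: with the tub still standing on the table, swing the bail that lies folded on its lid upright, then lift the tub by the bail and hang it, by the kink in the middle of the bail, in the balance's hook. Ease the weight on to the spring slowly and let go only when the balance carries all of it, so that the hook is never knocked, never drops or springs back with a jerk and is never pulled past the end of its scale. Leave the tub hanging level, still and free, keep the gripper off the balance and leave the other things where they stand.

Things in the scene. Friction and masses are not known exactly. Their poses are not given: they have to be found in the camera images.
- tub: Loose tub of clear plastic, 140 mm (its x) by 188 mm (its y), stones inside, white snap lid: lip top 77 mm high, lid sunk to 65 mm inside the 4 mm wide lip. 0.36 to 0.8 kg in all (differs each time), centre of mass about 38 mm up. Origin: centre of its underside; z up, x along the bail's hinge line, pointing roughly to the robot's left (world y).
- bail (a joint): Swing angle of the tub's bail, rad: 0 upright, +1.396 folded flat over the lid towards the tub's -y side (it starts there or nearly), -1.396 folded to +y. Light hinge (0.01 N m of friction): let go well off upright it falls flat. Pinched hard while it is swung, it may drag or tip the tub: the bar must turn between the fingers. Hinge line: along the tub's x, 72 mm above its underside.
- bail_mid (a point): Centre of the bail's bar in its kink; x along the bar (tub's x), z out from the hinge line. Stiff grey stirrup of 8 mm round bar: legs 76 mm either side, 44 mm long, then slanting in to 58 mm either side at 63 mm from the hinge; straight bar there, its kink (14 mm either side) rising to 66 mm. Folded, it lies 18 mm over the sunk lid, 25 mm free on both sides. Held off centre the tub may droop.
- stand: Fixed grey retort stand. Origin: on the table right under the hook; z up, x (roughly world y) towards its rod (12 mm thick, 630 mm high) 135 mm behind the hook. Foot 14 mm thick, 70 mm to -x, 180 to +x, 75 either side in y. It holds the balance: a fixed upright clear tube, radius 13 mm, over the hook from 352 to 593 mm up, in two clamps at 385 and 530 mm, 40 mm wide in y, their arms to +x.
- hook_seat (a point): Where the bar's centre lies when fully down in the balance's hook: 285 mm up unloaded, sinks with load, never swings. Axes as the stand's. J of 5 mm wire in the y-z plane, open upwards on the +y side: 13 mm wide inside, shank 6.5 mm to -y (upright to 34 mm above this point, then slanting in to the axis at 46 mm), tip side 6.5 mm to +y, its end leaning out to 16 mm at 21 mm above.
- draw_bar (a joint): How far the hook is pulled down out of the balance, m: 0 unloaded, end of the scale at 0.115, hard stop at 0.12. Spring of 80 N/m (1 N per 12.5 mm), lightly damped: the tub, once hung, pulls it down by 0.045 to 0.103.
- bowl: Green plastic bowl, 130 mm wide, 60 mm high. Bystander. Origin: centre of its underside.
- beaker: Glass beaker, 72 mm wide, 95 mm high. Bystander. Origin: centre of its underside.
- dropper: Small amber dropper bottle, 32 mm wide, 75 mm high. Bystander. Origin: centre of its underside.
- dish: Shut glass culture dish, 92 mm wide, 13 mm high. Bystander. Origin: centre of its underside.
- slide_case: Grey slide case, 172 by 87 by 40 mm. Bystander. Origin: centre of its underside.
- tin: Open steel tin, 140 by 210 by 55 mm. Bystander. Origin: centre of its underside.
- tissues: Tissue box, 115 by 220 by 75 mm, tissue up to 130 mm. Bystander. Origin: centre of its underside.
Things that resemble listed ones, but are neither listed nor needed, are in the scene too. Leave any blue look-alike of the tub alone.

How it is judged:
On the way, in this order (a step that is already met when the one before it is completed fails the run):
1. the bail is swung upright (within 0.2 rad) while the tub still stands level on the table (value of joint bail between -0.2 and 0.2 rad and height (world z) of tub below 0.006 m and angle between tub's own z axis and vertical below 0.08 rad), for 0.2 s.
2. the bail's kink lies in the hook and the hook begins to carry the tub, clear of the table (distance between bail_mid and hook_seat below 0.015 m and value of joint draw_bar above 0.01 m and height (world z) of tub above 0.025 m), for 0.1 s.
At the end, for the whole second after the job is handed in: The tub hangs from the hook by the kink of its bail (bar centre within 12 mm of the hook's seat), at least 25 mm above the table, level within 0.15 rad, nearly still (under 0.06 m/s), its weight carried by the balance (hook drawn down 25 to 115 mm) (distance between bail_mid and hook_seat below 0.012 m and height (world z) of tub above 0.025 m and angle between tub's own z axis and vertical below 0.15 rad and contact force between tub and stand above 2.5 N and value of joint draw_bar between 0.025 and 0.115 m and linear speed of tub below 0.06 m/s); the robot touches nothing.
It fails at once if the hook drops or springs back with a jerk (faster than 0.09 m/s) (velocity of joint draw_bar above 0.09 m/s or velocity of joint draw_bar below -0.09 m/s).
It fails at once if the hook is pulled past the end of its scale (0.115 m) (value of joint draw_bar above 0.115 m).
It fails at once if the tub or its bail is knocked or forced against the balance with more than 15 N (contact force between tub and stand above 15 N).
It fails at once if the gripper or the arm pushes the balance or its stand with more than 3 N (contact force between any of the fingers, the arm and stand above 3 N).
It fails at once if a bystander is moved by more than 30 mm (distance of any of bowl, beaker, dropper, dish, slide_case, tin, tissues from where it was at the start of the episode above 0.03 m).
It also fails if it takes over 72 s, if anything falls off the work surface, if the arm or the gripper's body presses on something with over 40 N, if the wrist force passes 120 N, or if a joint passes its speed limit or range.

## Working session

There is one attempt and no reset: what is moved stays moved. The work goes in short steps, Python scripts to look and compute and a tool call to move; the robot and the scene stay as the last step left them, time stands still between calls to the robot, and variables do not carry over. Pictures are saved under pics/ and viewed, and the job is handed in when it is done.

Besides the shell and the picture viewer there is one more tool, called after "Request:" as name(argument=value, ...) on one line, values as JSON. apply_moves: Moves the arm, as the interface text tells. Its arguments: {"type":"object","properties":{"series":{"type":"array","items":{"type":"number"}},"grip_force":{"type":"number"}},"required":["series"]}

```bash
ls; mkdir -p pics; cat > h.py <<'E'
import numpy as np, cv2
from workcell import robot
def cam(n):
    c=robot.camera(n); return c
def save(c,name,scale=1.5):
    im=cv2.cvtColor(c['color'],cv2.COLOR_RGB2BGR)
    cv2.imwrite('pics/'+name,cv2.resize(im,None,fx=scale,fy=scale))
def RT(c):
    R,_=cv2.Rodrigues(np.array(c['rvec'],float)); return R,np.array(c['tvec'],float).reshape(3)
def ray(c,uv):
    uv=np.array(uv,float).reshape(-1,1,2)
    n=cv2.undistortPoints(uv,np.array(c['intrinsics']),np.array(c['dist_coeffs'])).reshape(-1,2)
    R,t=RT(c); d=np.c_[n,np.ones(len(n))]@R
    return -R.T@t,d
def onz(c,uv,z):
    o,d=ray(c,uv); s=(z-o[2])/d[:,2]; return o+s[:,None]*d
def depth_pts(c,uv):
    uv=np.array(uv,int).reshape(-1,2); z=c['z_map'][uv[:,1],uv[:,0]]
    o,d=ray(c,uv); return o+z[:,None]*d
def proj(c,P):
    p,_=cv2.projectPoints(np.array(P,float).reshape(-1,1,3),np.array(c['rvec'],float),np.array(c['tvec'],float),np.array(c['intrinsics']),np.array(c['dist_coeffs'])); return p.reshape(-1,2)
E
python3 - <<'E'
from h import *
s=robot.sense(); print(s)
for n in('scene','top'):
    c=cam(n); save(c,n+'0.png'); R,t=RT(c); print(n,-R.T@t,R[2],c['intrinsics'],c['dist_coeffs'])
    np.savez('/tmp/'+n+'0.npz',**c)
E
```

```text
pics
{'clock': 0.0, 'joint_pos': array([-1.24170304,  0.3117283 ,  0.01399527,  1.51304173, -0.00442731,
        1.3192111 , -0.02721305]), 'joint_velocities': array([ 0.00011485, -0.00049879, -0.00010187,  0.00043099,  0.00015613,
       -0.0004228 ,  0.00011616]), 'tau': array([ 5.70721004e-04, -3.79921746e+01,  1.46389450e-01, -2.30591547e+01,
        1.21910451e-02,  1.33738932e-02,  1.00137149e-05]), 'position': array([0.19901324, 0.51195146, 0.23022583]), 'ee_rot': array([ 2.59167008,  1.77316512, -0.00299051]), 'wrist_force': array([-0.29168109,  0.15604609, -0.56479262]), 'wrist_torque': array([ 0.02111984, -0.03007488, -0.05177349]), 'gripper_width': 1.0032600963914429}
scene [1.4480714  0.9491655  1.00224471] [-0.58927628 -0.60449903 -0.53603581] [[454.14904563   0.         253.27948299]
 [  0.         454.14904563 193.46834244]
 [  0.           0.           1.        ]] [-0.04689774  0.          0.          0.          0.        ]
top [0.44511959 0.01461004 1.55398852] [ 0.06101348 -0.00265481 -0.99813341] [[374.57643099   0.         256.62490263]
 [  0.         374.57643099 196.72174463]
 [  0.           0.           1.        ]] [-0.02146452  0.          0.          0.          0.        ]
```

View pics/scene0.png

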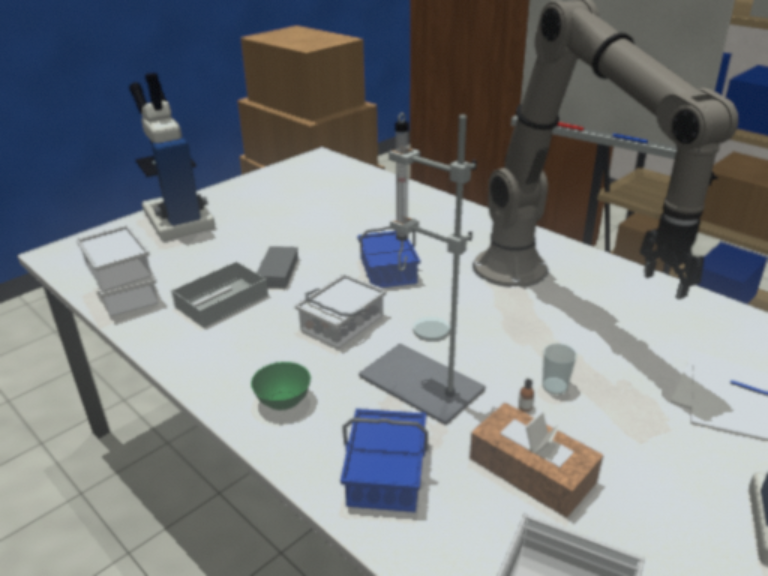

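View pics/top0.png

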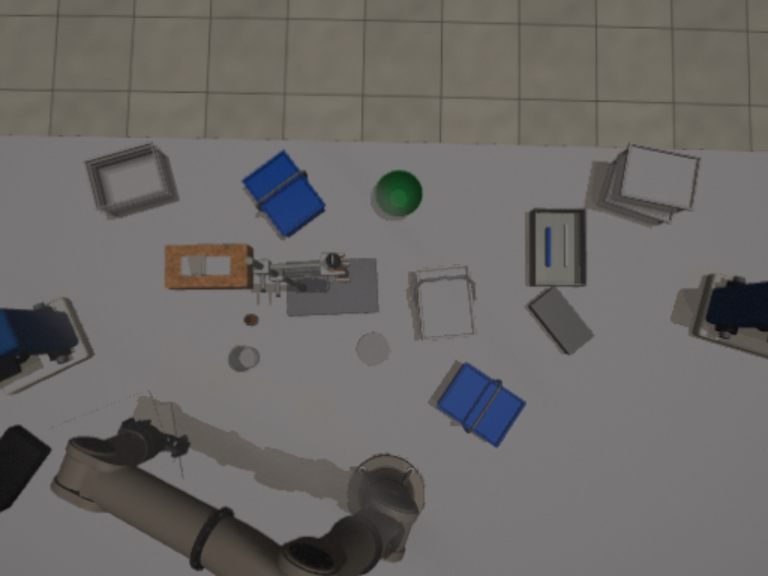

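Scene: white-lidded tub at about (445,303) in the upscaled top view with its bail bar on the far side (442,268); stand foot at (333,287), tube top at (334,260). Now I'll measure.

```bash
python3 - <<'E'
from h import *
t=dict(np.load('/tmp/top0.npz')); s=dict(np.load('/tmp/scene0.npz'))
def crop(c,x0,x1,y0,y1,n,k):
    im=cv2.cvtColor(c['color'],cv2.COLOR_RGB2BGR)[y0:y1,x0:x1]
    cv2.imwrite('pics/'+n,cv2.resize(im,None,fx=k,fy=k,interpolation=cv2.INTER_CUBIC))
crop(t,160,330,155,240,'t_crop.png',4.6)
crop(s,190,320,65,280,'s_crop.png',2.7)
# depth grids
for (u,v) in [(297,205),(297,195),(297,215),(290,205),(305,205),(297,180),(300,180),(222,174),(240,200),(210,205)]:
    print(u,v,depth_pts(t,[(u,v)])[0].round(3))
E
```

```text
297 205 [ 0.506 -0.15   0.068]
297 195 [ 0.546 -0.15   0.066]
297 215 [ 0.467 -0.151  0.066]
290 205 [ 0.506 -0.122  0.071]
305 205 [ 0.507 -0.182  0.066]
297 180 [ 0.607 -0.149  0.064]
300 180 [ 0.606 -0.161  0.07 ]
222 174 [0.56  0.102 0.595]
240 200 [0.524 0.078 0.023]
210 205 [0.501 0.201 0.019]
```

View pics/t_crop.png

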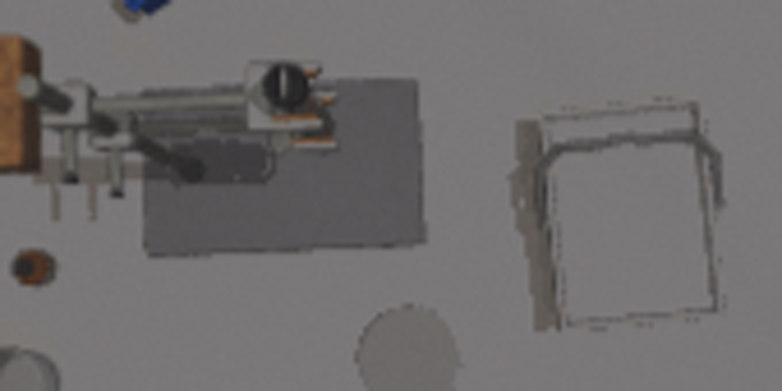

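View pics/s_crop.png

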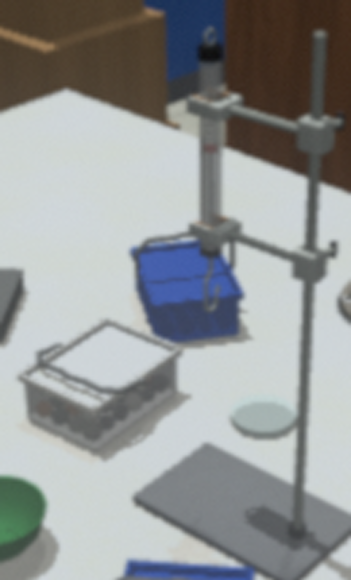

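```bash
python3 - <<'E'
from h import *
t=dict(np.load('/tmp/top0.npz')); s=dict(np.load('/tmp/scene0.npz'))
tc=lambda p:[((x+.5)/4.6-.5+160,(y+.5)/4.6-.5+155) for x,y in p]
L=onz(t,tc([(541,118),(695,102),(716,310),(565,325)]),.077)
print('lip',L.round(4), 'ctr',L.mean(0).round(4))
for i in range(4): d=L[(i+1)%4]-L[i]; print(np.linalg.norm(d).round(4),np.degrees(np.arctan2(d[1],d[0])).round(2))
F=onz(t,tc([(417,80),(425,244),(147,254),(143,90)]),.014)
print('foot',F.round(4))
for i in range(4): d=F[(i+1)%4]-F[i]; print(np.linalg.norm(d).round(4),np.degrees(np.arctan2(d[1],d[0])).round(2))
print('tubetop',onz(t,tc([(286,87)]),.593).round(4))
B=onz(t,tc([(562,150),(690,135),(625,141)]),.0835);print('bar',B.round(4))
print('rodtop', onz(t,tc([(30,85)]),.63).round(4),'rodbase',onz(t,tc([(190,168)]),.014).round(4))
sc=lambda p:[((x+.5)/2.7-.5+190,(y+.5)/2.7-.5+65) for x,y in p]
# hook bottom in scene crop (212,307); vertical-line intersect
o,d=ray(s,sc([(211,306)]))
o2,d2=ray(s,sc([(212,75),(213,160),(210,195)]))
for zz in (.28,.275): print('hook at z',zz,(o+(zz-o[2])/d[0,2]*d[0]).round(4))
E
```

```text
lip [[ 0.6025 -0.0695  0.077 ]
 [ 0.6193 -0.2021  0.077 ]
 [ 0.4406 -0.2224  0.077 ]
 [ 0.4251 -0.0932  0.077 ]] ctr [ 0.5219 -0.1468  0.077 ]
0.1337 -82.79
0.1798 -173.54
0.1301 96.85
0.1789 7.62
foot [[0.6411 0.039  0.014 ]
 [0.4938 0.0286 0.014 ]
 [0.4796 0.2767 0.014 ]
 [0.6268 0.285  0.014 ]]
0.1476 -175.95
0.2486 93.29
0.1474 3.23
0.2464 -86.67
tubetop [[0.5619 0.1032 0.593 ]]
bar [[ 0.5747 -0.0876  0.0835]
 [ 0.5899 -0.1972  0.0835]
 [ 0.5836 -0.1415  0.0835]]
rodtop [[0.5555 0.2379 0.63  ]] rodbase [[0.5574 0.2406 0.014 ]]
hook at z 0.28 [0.559  0.1039 0.28  ]
hook at z 0.275 [0.5529 0.0981 0.275 ]
```

```bash
cat >> h.py <<'E'
from scipy.spatial.transform import Rotation as Ro
def Rpose(az,pitch):
    """tool z in vertical plane of azimuth az(deg), at elevation pitch (deg; -90 down, 0 horizontal); tool x (jaw) in that plane, tool y horizontal"""
    a,p=np.radians([az,pitch]); u=np.array([np.cos(a),np.sin(a),0]); k=np.array([0,0,1.])
    z=np.cos(p)*u+np.sin(p)*k; x=-np.sin(p)*u+np.cos(p)*k   # at -90: x=+u
    return np.c_[x,np.cross(z,x),z]
def delta(pos,R,s=None):
    s=s or robot.sense(); R0=Ro.from_rotvec(s['ee_rot']).as_matrix()
    sh=R0.T@(np.array(pos)-s['position'])*100; rv=np.degrees(Ro.from_matrix(R0.T@R).as_rotvec())
    return sh.round(2),rv.round(1)
def st():
    s=robot.sense(); R=Ro.from_rotvec(s['ee_rot']).as_matrix()
    print('t',round(s['clock'],2),'q',s['joint_pos'].round(3),'p',s['position'].round(4),'z',R[:,2].round(3),'x',R[:,0].round(3),'F',s['wrist_force'].round(2),'w',round(s['gripper_width'],3)); return s
E
python3 - <<'E'
from h import *
st()
print(delta((.38,.15,.27),Rpose(7,-90)));print(delta((.50,-.17,.28),Rpose(7,-90)))
E
```

```text
t 0.1 q [-1.242  0.312  0.014  1.513 -0.004  1.319 -0.027] p [0.1991 0.512  0.2303] z [-0.001 -0.002 -1.   ] x [ 0.362  0.932 -0.002] F [0.14 0.03 0.39] w 1.0
(array([-27.19,  29.98,  -3.91]), array([ 0.1,  0.1, 61.8]))
(array([-52.67,  52.76,  -4.85]), array([ 0.1,  0.1, 61.8]))
```

Request:
apply_moves(series=[8, -27.2, 30, -3.9, 0, 0, 61.8, 8, -27.2, 30, -3.9, 0, 0, 61.8, 8, -27.2, 30, -3.9, 0, 0, 61.8, 8, -27.2, 30, -3.9, 0, 0, 61.8, 8, -27.2, 30, -3.9, 0, 0, 61.8, 8, -27.2, 30, -3.9, 0, 0, 61.8, 8, -27.2, 30, -3.9, 0, 0, 61.8, 8, -27.2, 30, -3.9, 0, 0, 61.8, 8, -27.2, 30, -3.9, 0, 0, 61.8, 6, -27.2, 30, -3.9, 0, 0, 61.8, 4, -52.7, 52.8, -4.9, 0, 0, 61.8, 2, -52.7, 52.8, -4.9, 0, 0, 61.8], grip_force=20)

```text
clock: 1.1
position: [0.4097, 0.071, 0.2727]
ee_rot: [-3.135, -0.193, -0.0]
wrist_force: [1.0, 0.4, -0.1]
gripper_width: 0.531
```

```bash
python3 - <<'E'
from h import *
st()
print(delta((.50,-.17,.28),Rpose(7,-90)))
print(delta((.50,-.17,.28),Rpose(7,-60)))
E
```

```text
t 1.1 q [-7.410e-01 -3.000e-03  5.320e-01  1.779e+00  1.000e-03  1.365e+00
 -8.600e-02] p [0.4097 0.071  0.2727] z [ 0.     0.001 -1.   ] x [0.992 0.123 0.   ] F [ 1.03  0.37 -0.09] w 0.531
(array([ 6.01, 25.03, -0.74]), array([-0., -0.,  0.]))
(array([ 6.01, 25.03, -0.74]), array([-0., 30.,  0.]))
```

Request:
apply_moves(series=[2, 6, 25, -0.7, 0, 30, 0, 2, 6, 25, -0.7, 0, 30, 0, 2, 6, 25, -0.7, 0, 30, 0, 2, 6, 25, -0.7, 0, 30, 0, 2, 6, 25, -0.7, 0, 30, 0, 2, 6, 25, -0.7, 0, 30, 0, 2, 6, 25, -0.7, 0, 30, 0, 2, 6, 25, -0.7, 0, 30, 0, 2, 6, 25, -0.7, 0, 60, 0, 2, 6, 25, -0.7, 0, 60, 0, 2, 6, 25, -0.7, 0, 60, 0, 2, 6, 25, -0.7, 0, 60, 0])

```text
clock: 2.1
position: [0.4995, -0.1591, 0.2781]
ee_rot: [-2.79, -0.198, -1.255]
wrist_force: [0.3, 1.1, -0.1]
gripper_width: 0.229
```

```bash
python3 - <<'E'
from h import *
st()
E
```

```text
t 2.1 q [-0.403 -0.295  0.903  2.221 -0.62   0.513  1.154] p [ 0.4995 -0.1591  0.2781] z [ 0.739  0.122 -0.662] x [0.657 0.086 0.749] F [ 0.34  1.14 -0.06] w 0.229
```

```bash
cat > kin.py <<'E'
import numpy as np
from scipy.spatial.transform import Rotation as Ro
from scipy.optimize import least_squares
lo=np.array([-2.7,-.3,-1.27,.12,-1.44,.2,-3.05]);hi=np.array([2.7,1.91,1.3,2.57,4.58,2.03,3.05])
def fk(q,L,pts=False):
    so=-1
    R=Ro.identity();p=np.zeros(3);P=[]
    Z=np.array([0,0,1.])
    segs=[(0,'z',0),(1,'y',L[0]),(2,'z',0),(3,'y',L[1]),(4,'z',0),(5,'y',L[2]),(6,'z',L[3])]
    p=p+R.apply(Z*L[0])
    for i,a,_ in segs:
        R=R*Ro.from_euler(a,(so*q[i] if a=='z' else q[i]))
        P.append(p)
        if i==2:p=p+R.apply([0,L[4],L[1]])
        if i==4:p=p+R.apply([0,L[5],L[2]])
        if i==6:p=p+R.apply([0,0,L[3]])
    # tool x direction offset
    return p,R.as_matrix()
E
python3 - <<'E'
from kin import *
Q=[[-1.24170304,0.3117283,0.01399527,1.51304173,-0.00442731,1.3192111,-0.02721305],[-.741,-.003,.532,1.779,.001,1.365,-.086],[-0.403,-0.295,0.903,2.221,-0.62,0.513,1.154]]
P=[[.19901324,.51195146,.23022583],[.4097,.071,.2727],[.4995,-.1591,.2781]]
Zs=[[-.001,-.002,-1],[0,.001,-1],[.739,.122,-.662]]
Xs=[[.362,.932,-.002],[.992,.123,0],[.657,.086,.749]]
for q,z,x in zip(Q,Zs,Xs):
    R=fk(q,[.3,.4,.3,.3,0,0])[1]; print(R[:,2].round(3),z,R[:,0].round(3),x)
f=lambda L:np.concatenate([fk(q,L)[0]-p for q,p in zip(Q,P)])
r=least_squares(f,[.3,.4,.3,.3,0,0]);print(r.x.round(4),(r.fun*1e3).round(2))
E
```

```text
[-0.001 -0.002 -1.   ] [-0.001, -0.002, -1] [-0.362 -0.932  0.002] [0.362, 0.932, -0.002]
[ 0.     0.001 -1.   ] [0, 0.001, -1] [-0.992 -0.123 -0.   ] [0.992, 0.123, 0]
[ 0.739  0.122 -0.662] [0.739, 0.122, -0.662] [-0.657 -0.085 -0.749] [0.657, 0.086, 0.749]
[ 0.2723  0.4526  0.4248  0.3655 -0.0224  0.0066] [-1.04  0.48  0.71 -0.6  -0.76 -0.1   0.38 -0.63 -0.61]
```

```bash
cat >> kin.py <<'E'
L=[0.2723,0.4526,0.4248,0.3655,-0.0224,0.0066]
def FK(q):
    p,R=fk(q,L); return p,R@np.diag([-1,-1,1])
def ik(p,R,q0,m=.03):
    l,h=lo+m,hi-m
    def f(q):
        a,B=FK(q); return np.r_[(a-p)*10,Ro.from_matrix(B.T@R).as_rotvec()*3,.01*(q-q0)]
    r=least_squares(f,np.clip(q0,l+1e-3,h-1e-3),bounds=(l,h))
    a,B=FK(r.x); return r.x,np.linalg.norm(a-p)*1e3,np.degrees(np.linalg.norm(Ro.from_matrix(B.T@R).as_rotvec()))
E
cat > t.py <<'E'
from kin import *
from h import Rpose
rng=np.random.default_rng(0)
seeds=[rng.uniform(lo,hi) for _ in range(14)]
flip=np.diag([-1,-1,1])
def test(name,p,R):
    sol=[]
    for fl in (0,1):
        for q0 in seeds:
            q,e,a=ik(p,R@flip if fl else R,q0)
            if e<1.5 and a<1 and not any(np.abs(q-s[1]).max()<.3 for s in sol): sol.append((fl,q))
    print(name,len(sol)); 
    for fl,q in sorted(sol,key=lambda s:np.abs(s[1]-[0,.5,0,1.5,0,1,0])[[2]].sum())[:3]: print('   ',fl,q.round(2))
for pit in (-90,-70,-50,-30,-10):
    for nm,b,az in (('tub',(.525,-.174,.135),7),('hookhi',(.560,.076,.317),3.4),('hooklo',(.56,.076,.19),3.4)):
        R=Rpose(az,pit); test(f'{nm} {pit}',np.array(b)+.011*R[:,2],R)
E
python3 t.py
```

```text
tub -90 11
    1 [ 0.29  0.4   0.    1.66 -0.    1.08 -2.73]
    0 [ 0.23  0.41  0.09  1.66 -0.04  1.08  0.44]
    1 [ 0.58  0.42 -0.37  1.65  0.17  1.1  -2.86]
hookhi -90 9
    0 [-0.12  0.32 -0.06  1.33  0.02  1.5  -0.12]
    1 [-0.11  0.32 -0.07  1.33  0.02  1.5   3.02]
    0 [-0.6   0.37  0.62  1.33 -0.21  1.51  0.06]
hooklo -90 9
    0 [-0.14  0.38 -0.03  1.55  0.01  1.21 -0.11]
    1 [-0.12  0.38 -0.06  1.55  0.02  1.21  3.02]
    0 [-0.55  0.43  0.53  1.55 -0.22  1.22  0.08]
tub -70 9
    0 [ 0.42  0.22 -0.02  1.97 -0.27  0.66  0.71]
    1 [ 0.48  0.22 -0.09  1.97 -0.25  0.66 -2.45]
    1 [-0.    0.25  0.46  1.97 -0.46  0.69 -2.27]
hookhi -70 6
    0 [ 0.09  0.06 -0.3   1.69  0.08  1.05 -0.17]
    1 [-0.58  0.06  0.41  1.69  0.02  1.05  3.02]
    0 [-0.98  0.09  0.84  1.69 -0.04  1.05 -0.07]
hooklo -70 9
    0 [-0.01  0.15 -0.2   1.9   0.12  0.75 -0.21]
    1 [-0.41  0.15  0.24  1.9   0.01  0.74  3.02]
    0 [-0.77  0.19  0.65  1.9  -0.12  0.74 -0.01]
tub -50 7
    0 [ 0.61  0.16 -0.08  2.25 -1.23  0.42  1.74]
    1 [ 0.63  0.16 -0.1   2.25 -1.23  0.41 -1.4 ]
    1 [ 0.25  0.1
[... 324 characters left out ...]
.01 -0.62  2.22  0.51  0.25  2.51]
tub -30 7
    0 [ 1.04  0.32 -0.4   2.44  4.15  0.7   2.83]
    1 [ 0.16  0.38  0.58  2.44  4.19  0.99 -0.5 ]
    1 [ 1.27  0.36 -0.65  2.44  4.12  0.62 -0.24]
hookhi -30 4
    0 [-0.36 -0.24  0.05  2.33  1.51  0.23 -1.63]
    1 [-0.36 -0.24  0.05  2.33  1.52  0.23  1.5 ]
    0 [-0.79 -0.27  0.41  2.33  1.54  0.35 -1.62]
hooklo -30 10
    1 [-0.37  0.06  0.04  2.5   2.64  0.5   0.31]
    0 [-0.23  0.06 -0.11  2.5   2.63  0.51 -2.82]
    0 [ 0.16  0.07 -0.5   2.5   2.59  0.52 -2.77]
tub -10 5
    0 [ 1.04  0.7  -0.27  2.48  4.07  1.27 -3.02]
    0 [0.43 0.76 0.38 2.48 3.99 1.63 3.02]
    1 [ 1.19  0.72 -0.42  2.48  4.07  1.18  0.18]
hookhi -10 0
hooklo -10 0
```

```bash
cat >> h.py <<'E'
def Rside(az,e):
    """jaw x along azimuth az; tool z points e deg below horizontal, towards azimuth az+90"""
    a,e=np.radians([az,e]); u=np.array([np.cos(a),np.sin(a),0]); t=np.array([-np.sin(a),np.cos(a),0]); k=np.array([0,0,1.])
    z=np.cos(e)*t-np.sin(e)*k
    return np.c_[u,np.cross(z,u),z]
E
sed -i '/^for pit/,$d' t.py; cat >> t.py <<'E'
from h import Rside
for e in (45,55,65):
    for nm,b,az in (('tub0',(.587,-.169,.083),7),('tub1',(.525,-.177,.135),7),('hookhi',(.560,.073,.317),3.4),('hooklo',(.56,.073,.19),3.4)):
        R=Rside(az,e); test(f'{nm} {e}',np.array(b)+.008*R[:,2],R)
E
python3 t.py
```

```text
tub0 45 7
    0 [ 0.56  0.96  0.02  1.1  -0.59  1.64  0.83]
    1 [ 0.66  0.96 -0.17  1.1  -0.46  1.61 -2.38]
    1 [ 0.81  1.   -0.47  1.1  -0.25  1.57 -2.51]
tub1 45 7
    0 [ 0.62  0.8   0.01  1.26 -0.55  1.66  0.88]
    1 [ 0.71  0.8  -0.13  1.26 -0.47  1.64 -2.32]
    1 [ 0.94  0.86 -0.56  1.26 -0.22  1.58 -2.51]
hookhi 45 8
    0 [ 0.33  0.44 -0.08  1.41 -0.7   1.58  0.41]
    1 [ 0.38  0.44 -0.15  1.41 -0.68  1.57 -2.75]
    0 [-0.08  0.49  0.52  1.41 -0.92  1.72  0.55]
hooklo 45 8
    0 [ 0.35  0.55 -0.11  1.56 -0.7   1.38  0.57]
    1 [ 0.43  0.55 -0.22  1.56 -0.65  1.35 -2.61]
    0 [-0.02  0.59  0.42  1.57 -0.92  1.52  0.73]
tub0 55 7
    0 [ 0.5   0.85  0.05  1.21 -0.51  1.5   0.8 ]
    1 [ 0.6   0.85 -0.14  1.21 -0.39  1.47 -2.41]
    1 [ 0.77  0.88 -0.46  1.21 -0.17  1.44 -2.56]
tub1 55 6
    0 [ 0.55  0.7   0.04  1.35 -0.48  1.53  0.84]
    1 [ 0.64  0.7  -0.1   1.35 -0.4   1.51 -2.36]
    1 [ 0.91  0.75 -0.55  1.35 -0.15  1.47 -2.55]
hookhi 55 9
    0 [ 0.25  0.39 -0.07  1.39 -0.57  1.54  0.31]
    1 [ 0.28  0.39 -0.12  1.39 -0.55  1.53 -2.85]
    1 [-0.17  0.43  0.53  1.39 -0.77  1.64 -2.68]
hooklo 55 9
    0 [ 0.26  0.48 -0.09  1.57 -0.57  1.31  0.45]
    1 [ 0.33  0.48 -0.18  1.57 -0.53  1.29 -2.72]
    0 [-0.13  0.52  0.46  1.57 -0.8   1.43  0.62]
tub0 65 7
    0 [ 0.42  0.75  0.07  1.31 -0.42  1.36  0.75]
    1 [ 0.52  0.75 -0.1   1.31 -0.3   1.34 -2.47]
    1 [ 0.72  0.78 -0.44  1.31 -0.08  1.32 -2.62]
tub1 65 7
    0 [ 0.47  0.6   0.06  1.44 -0.38  1.4   0.78]
    1 [ 0.56  0.59 -0.07  1.44 -0.32  1.38 -2.41]
    0 [ 0.26  0.63  0.4   1.44 -0.55  1.45  0.9 ]
hookhi 65 8
    0 [ 0.15  0.34 -0.06  1.37 -0.41  1.51  0.2 ]
    1 [ 0.18  0.35 -0.09  1.37 -0.4   1.5  -2.95]
    1 [-0.27  0.39  0.54  1.37 -0.61  1.58 -2.8 ]
hooklo 65 9
    0 [ 0.16  0.42 -0.07  1.57 -0.42  1.25  0.31]
    1 [ 0.22  0.42 -0.15  1.57 -0.39  1.24 -2.86]
    0 [-0.25  0.47  0.49  1.57 -0.65  1.34  0.49]
```

```bash
python3 - <<'E'
from h import *
R=Rside(7,50); b=np.array([.5871,-.169,.083])
print('up',delta((.50,-.19,.28),R)); print('pre',delta(b-.06*R[:,2],R)); print('grasp',delta(b+.008*R[:,2],R))
E
```

```text
up (array([-0.09,  3.06, -0.46]), array([ 36. , -46. ,  17.9]))
pre (array([-5.52,  6.37, 16.12]), array([ 36. , -46. ,  17.9]))
grasp (array([-9.4 ,  2.09, 19.7 ]), array([ 36. , -46. ,  17.9]))
```

Request:
apply_moves(series=[2, 0, 3, -0.5, 36, -46, 18, 2, 0, 3, -0.5, 36, -46, 18, 2, 0, 3, -0.5, 36, -46, 18, 2, 0, 3, -0.5, 36, -46, 18, 2, 0, 3, -0.5, 36, -46, 18, 2, 0, 3, -0.5, 36, -46, 18, 2, 0, 3, -0.5, 36, -46, 18, 2, 0, 3, -0.5, 36, -46, 18, 2, -5.5, 6.4, 16.1, 36, -46, 18, 2, -5.5, 6.4, 16.1, 36, -46, 18, 2, -5.5, 6.4, 16.1, 36, -46, 18, 2, -5.5, 6.4, 16.1, 36, -46, 18])

```text
clock: 3.1
position: [0.5879, -0.2074, 0.1358]
ee_rot: [-2.433, -0.144, 0.057]
wrist_force: [0.9, 0.1, 0.8]
gripper_width: 0.231
```

```bash
python3 - <<'E'
from h import *
st()
R=Rside(7,50); b=np.array([.5871,-.169,.083])
print('pre',delta(b-.06*R[:,2],R)); print('grasp',delta(b+.008*R[:,2],R))
c=cam('scene');save(c,'s1.png'); c=cam('top');save(c,'t1.png')
E
```

```text
t 3.1 q [ 0.246  0.99   0.808  1.053 -1.013  1.958  1.037] p [ 0.5879 -0.2074  0.1358] z [-0.079  0.643 -0.762] x [ 0.993  0.119 -0.003] F [0.92 0.07 0.77] w 0.231
pre (array([0.4 , 0.47, 0.5 ]), array([-0.4,  0. , -0.2]))
grasp (array([0.4 , 0.51, 7.3 ]), array([-0.4,  0. , -0.2]))
```

View pics/s1.png

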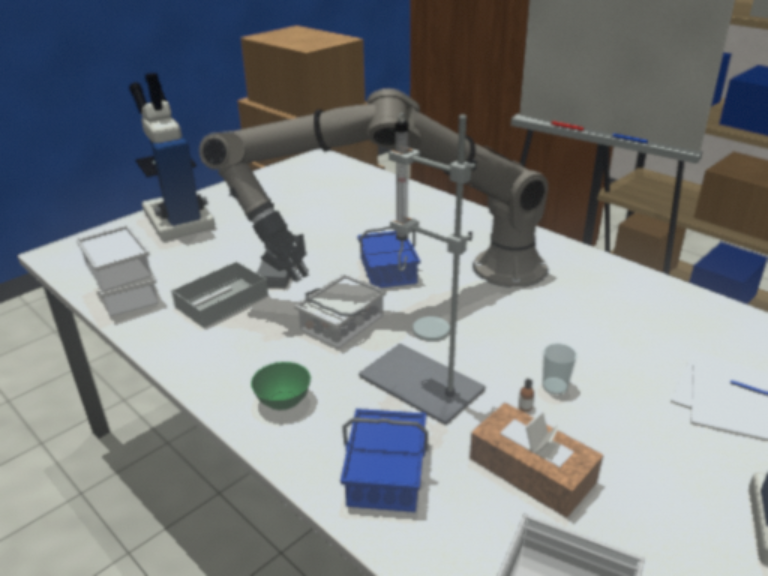

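Request:
apply_moves(series=[2, 0.2, 0.4, 1.5, 0, 0, 0, 2, 0.4, 0.5, 3, 0, 0, 0, 2, 0.4, 0.5, 4.3, 0, 0, 0, 2, 0.4, 0.5, 4.8, 0, 0, 0, 2, 0.4, 0.5, 4.8, 0, 0, 0])

```text
clock: 3.62
position: [0.5872, -0.1795, 0.1009]
ee_rot: [-2.437, -0.144, 0.055]
wrist_force: [1.0, 0.3, -0.1]
gripper_width: 0.235
```

```bash
cat >> h.py <<'E'
def crop(c,x0,x1,y0,y1,n,k):
    im=cv2.cvtColor(c['color'],cv2.COLOR_RGB2BGR)[y0:y1,x0:x1]
    cv2.imwrite('pics/'+n,cv2.resize(im,None,fx=k,fy=k,interpolation=cv2.INTER_CUBIC))
E
python3 - <<'E'
from h import *
st()
R=Rside(7,50); b=np.array([.5871,-.169,.083])
print('grasp',delta(b+.008*R[:,2],R))
c=cam('scene');crop(c,150,270,150,240,'s2.png',6); c=cam('top');crop(c,260,340,160,240,'t2.png',7)
E
```

```text
t 3.62 q [ 0.185  0.992  0.808  1.157 -1.018  1.878  1.074] p [ 0.5872 -0.1795  0.1009] z [-0.077  0.64  -0.764] x [ 0.993  0.119 -0.001] F [ 0.97  0.28 -0.14] w 0.235
grasp (array([0.12, 0.36, 2.84]), array([-0.1, -0.1, -0.2]))
```

View pics/s2.png

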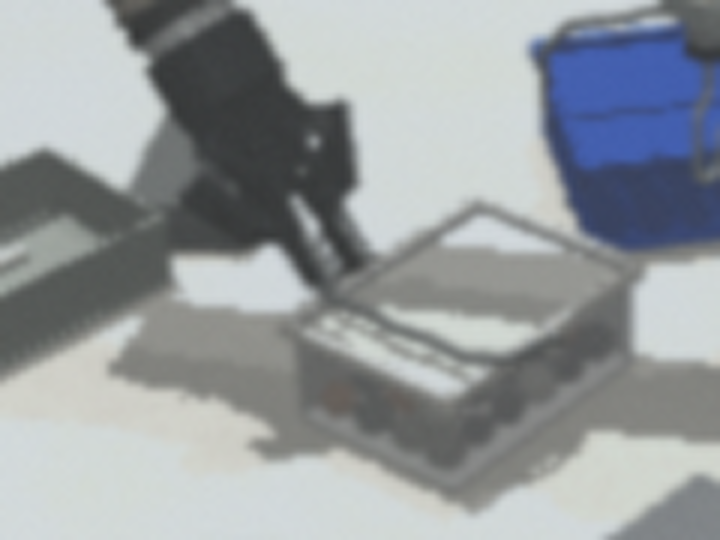

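View pics/t2.png

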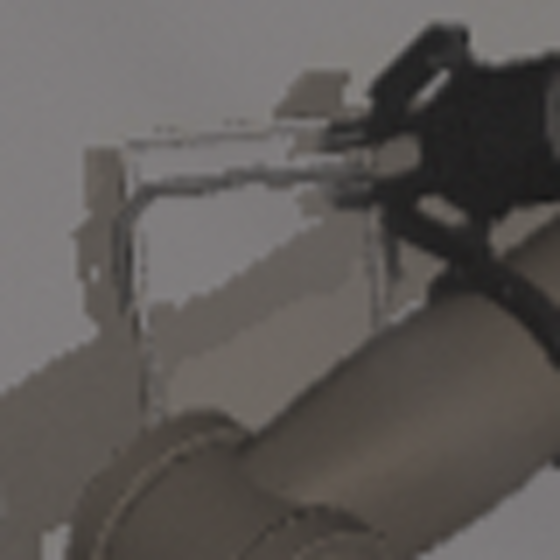

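```bash
python3 - <<'E'
from h import *
c=cam('top'); s=cam('scene')
P=[(.5872,-.1795,.1009),(.5872,-.1795,.083),(.5871,-.169,.083),(.5834,-.139,.0835),(.586,-.199,.0835)]
p=proj(c,P); q=proj(s,P)
print(((p-[260,160]+.5)*7-.5).round(0)); print(((q-[150,150]+.5)*6-.5).round(0))
crop(c,285,325,165,205,'t3.png',14)
E
```

```text
[[323. 172.]
 [319. 175.]
 [300. 175.]
 [247. 180.]
 [353. 178.]]
[[343. 278.]
 [345. 303.]
 [357. 309.]
 [393. 325.]
 [327. 289.]]
```

View pics/t3.png

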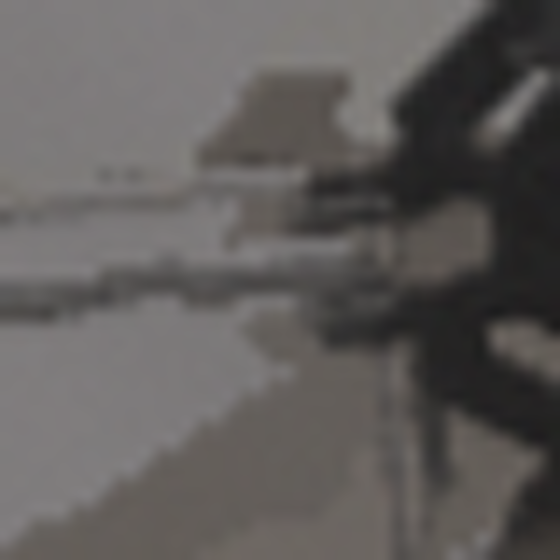

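Request:
apply_moves(series=[2, 0.1, 0.1, 1, 0, 0, 0, 2, 0.1, 0.1, 2, 0, 0, 0, 2, 0.1, 0.1, 2.5, 0, 0, 0, 2, 0.1, 0.1, 2.5, 0, 0, 0])

```text
clock: 4.15
position: [0.5862, -0.1643, 0.0791]
ee_rot: [-2.438, -0.143, 0.056]
wrist_force: [-0.9, -0.1, 0.8]
gripper_width: 0.232
```

```bash
python3 - <<'E'
from h import *
st()
R=Rside(7,50); b=np.array([.5871,-.169,.083])
print('grasp',delta(b+.008*R[:,2],R))
E
```

```text
t 4.15 q [ 0.156  1.     0.804  1.207 -1.024  1.835  1.093] p [ 0.5862 -0.1643  0.0791] z [-0.078  0.64  -0.764] x [ 0.993  0.118 -0.003] F [-0.87 -0.05  0.81] w 0.232
grasp (array([0.03, 0.12, 0.19]), array([-0.1, -0. , -0.3]))
```

Request:
apply_moves(series=[2, 0, 0.1, 0.3, 0, 0, 0, 1.2, 0, 0.1, 0.3, 0, 0, 0, 0.5, 0, 0.1, 0.3, 0, 0, 0, 0.5, 0, 0.1, 0.3, 0, 0, 0, 0.5, 0, 0.1, 0.3, 0, 0, 0], grip_force=20)

```text
clock: 4.57
position: [0.5861, -0.1653, 0.0774]
ee_rot: [-2.44, -0.142, 0.055]
wrist_force: [-0.7, 1.0, -1.0]
gripper_width: 0.081
```

```bash
python3 - <<'E'
from h import *
st()
c=cam('top');crop(c,260,340,160,240,'t4.png',7)
c=cam('scene');crop(c,150,270,150,240,'s4.png',6)
E
```

```text
t 4.57 q [ 0.156  1.001  0.805  1.21  -1.025  1.831  1.095] p [ 0.5861 -0.1653  0.0774] z [-0.077  0.638 -0.766] x [ 0.993  0.117 -0.002] F [-0.74  1.05 -1.05] w 0.081
```

View pics/s4.png

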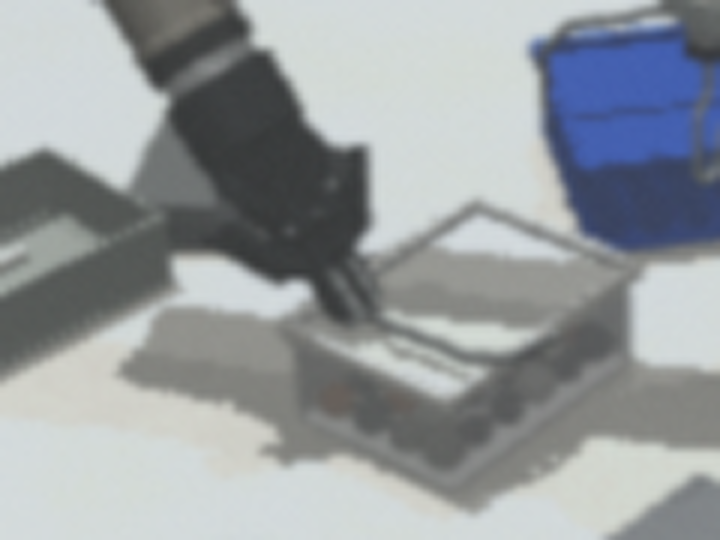

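```bash
python3 - <<'E'
import numpy as np
def tab(a,b,n=12):
    out=[]
    for th in np.linspace(a,b,n+1)[1:]:
        s,c=np.sin(np.radians(th)),np.cos(np.radians(th));s0,c0=np.sin(np.radians(a)),np.cos(np.radians(a))
        h=6.3*(c-c0); out+=[0.5,round(6.3*(s-s0),2),round(-.64*h,2),round(-.766*h,2),0,0,0]
    print(out)
tab(80,44);tab(44,0)
E
```

```text
[0.5, np.float64(-0.07), np.float64(-0.21), np.float64(-0.25), 0, 0, 0, 0.5, np.float64(-0.15), np.float64(-0.41), np.float64(-0.49), 0, 0, 0, 0.5, np.float64(-0.25), np.float64(-0.61), np.float64(-0.73), 0, 0, 0, 0.5, np.float64(-0.36), np.float64(-0.81), np.float64(-0.97), 0, 0, 0, 0.5, np.float64(-0.49), np.float64(-1.0), np.float64(-1.2), 0, 0, 0, 0.5, np.float64(-0.64), np.float64(-1.19), np.float64(-1.43), 0, 0, 0, 0.5, np.float64(-0.8), np.float64(-1.38), np.float64(-1.65), 0, 0, 0, 0.5, np.float64(-0.98), np.float64(-1.55), np.float64(-1.86), 0, 0, 0, 0.5, np.float64(-1.17), np.float64(-1.73), np.float64(-2.07), 0, 0, 0, 0.5, np.float64(-1.38), np.float64(-1.89), np.float64(-2.26), 0, 0, 0, 0.5, np.float64(-1.6), np.float64(-2.05), np.float64(-2.45), 0, 0, 0, 0.5, np.float64(-1.83), np.float64(-2.2), np.float64(-2.63), 0, 0, 0]
[0.5, np.float64(-0.3), np.float64(-0.17), np.float64(-0.21), 0, 0, 0, 0.5, np.float64(-0.61), np.float64(-0.33), np.float64(-0.4), 0, 0, 0, 0.5, np.float64(-0.95), np.float64(-0.48), np.float64(-0.58), 0, 0, 0, 0.5, np.float64(-1.29), np.float64(-0.61), np.float64(-0.74), 0, 0, 0, 0.5, np.float64(-1.65), np.float64(-0.73), np.float64(-0.88), 0, 0, 0, 0.5, np.float64(-2.02), np.float64(-0.84), np.float64(-1.0), 0, 0, 0, 0.5, np.float64(-2.39), np.float64(-0.93), np.float64(-1.11), 0, 0, 0, 0.5, np.float64(-2.78), np.float64(-1.0), np.float64(-1.2), 0, 0, 0, 0.5, np.float64(-3.17), np.float64(-1.06), np.float64(-1.27), 0, 0, 0, 0.5, np.float64(-3.57), np.float64(-1.1), np.float64(-1.31), 0, 0, 0, 0.5, np.float64(-3.97), np.float64(-1.12), np.float64(-1.34), 0, 0, 0, 0.5, np.float64(-4.38), np.float64(-1.13), np.float64(-1.35), 0, 0, 0]
```

Request:
apply_moves(series=[0.5, -0.07, -0.21, -0.25, 0, 0, 0, 0.5, -0.15, -0.41, -0.49, 0, 0, 0, 0.5, -0.25, -0.61, -0.73, 0, 0, 0, 0.5, -0.36, -0.81, -0.97, 0, 0, 0, 0.5, -0.49, -1.0, -1.2, 0, 0, 0, 0.5, -0.64, -1.19, -1.43, 0, 0, 0, 0.5, -0.8, -1.38, -1.65, 0, 0, 0, 0.5, -0.98, -1.55, -1.86, 0, 0, 0, 0.5, -1.17, -1.73, -2.07, 0, 0, 0, 0.5, -1.38, -1.89, -2.26, 0, 0, 0, 0.5, -1.6, -2.05, -2.45, 0, 0, 0, 0.5, -1.83, -2.2, -2.63, 0, 0, 0])

```text
clock: 5.67
position: [0.5683, -0.1677, 0.1122]
ee_rot: [-2.441, -0.143, 0.052]
wrist_force: [2.3, -1.0, -0.4]
gripper_width: 0.084
```

```bash
python3 - <<'E'
from h import *
st()
c=cam('scene');crop(c,150,270,130,240,'s5.png',5)
E
```

```text
t 5.67 q [ 0.149  0.941  0.826  1.242 -0.993  1.863  1.101] p [ 0.5683 -0.1677  0.1122] z [-0.075  0.638 -0.767] x [ 0.993  0.117 -0.   ] F [ 2.35 -1.01 -0.37] w 0.084
```

View pics/s5.png

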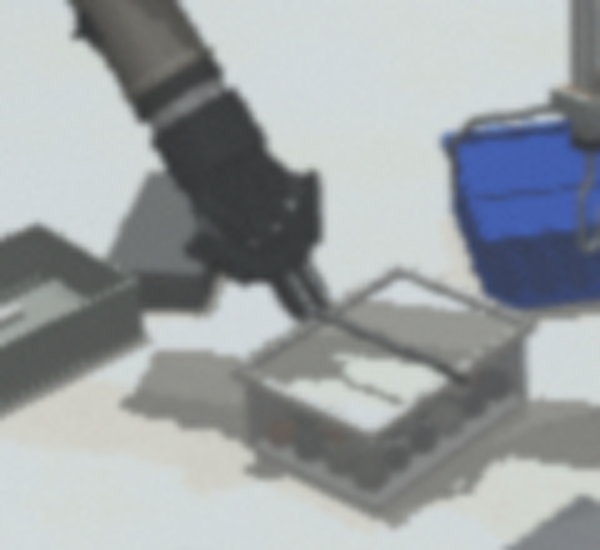

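Request:
apply_moves(series=[0.5, -0.3, -0.17, -0.21, 0, 0, 0, 0.5, -0.61, -0.33, -0.4, 0, 0, 0, 0.5, -0.95, -0.48, -0.58, 0, 0, 0, 0.5, -1.29, -0.61, -0.74, 0, 0, 0, 0.5, -1.65, -0.73, -0.88, 0, 0, 0, 0.5, -2.02, -0.84, -1.0, 0, 0, 0, 0.5, -2.39, -0.93, -1.11, 0, 0, 0, 0.5, -2.78, -1.0, -1.2, 0, 0, 0, 0.5, -3.17, -1.06, -1.27, 0, 0, 0, 0.5, -3.57, -1.1, -1.31, 0, 0, 0, 0.5, -3.97, -1.12, -1.34, 0, 0, 0, 0.5, -4.38, -1.13, -1.35, 0, 0, 0])

```text
clock: 6.72
position: [0.5242, -0.1724, 0.1311]
ee_rot: [-2.439, -0.143, 0.053]
wrist_force: [0.8, 1.2, 3.0]
gripper_width: 0.082
```

```bash
python3 - <<'E'
from h import *
st()
c=cam('scene');crop(c,150,270,130,240,'s6.png',5)
c=cam('top');crop(c,260,340,160,240,'t6.png',7)
st()
E
```

```text
t 6.72 q [ 0.14   0.87   0.857  1.35  -0.933  1.863  1.171] p [ 0.5242 -0.1724  0.1311] z [-0.076  0.639 -0.766] x [ 0.993  0.117 -0.001] F [0.82 1.23 3.05] w 0.082
t 6.82 q [ 0.141  0.87   0.857  1.35  -0.933  1.864  1.171] p [ 0.5235 -0.1725  0.1311] z [-0.077  0.639 -0.765] x [ 0.993  0.116 -0.002] F [ 0.95 -1.04  6.82] w 0.081
```

View pics/s6.png

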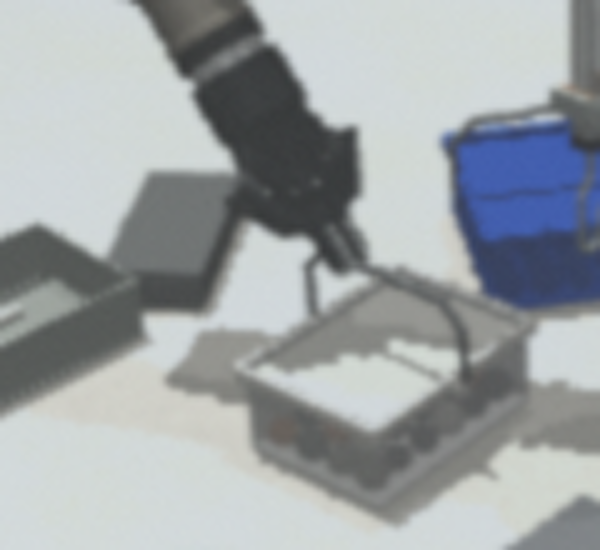

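View pics/t6.png

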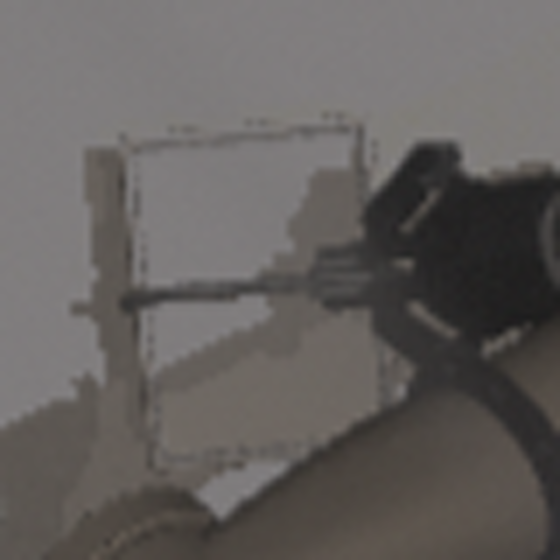

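```bash
python3 - <<'E'
from kin import *
from h import Rside,robot
q=robot.sense()['joint_pos']
def links(q):
    so=-1;R=Ro.identity();p=np.array([0,0,L[0]]);o=[]
    for i in range(7):
        R=R*Ro.from_euler('z' if i%2==0 else 'y',so*q[i] if i%2==0 else q[i])
        if i==2:p=p+R.apply([0,L[4],L[1]]);o.append(p.round(3))
        if i==4:p=p+R.apply([0,L[5],L[2]]);o.append(p.round(3))
    return o
print(links(q))
A=np.array([.523,-.1468]);
def tcp(mid,az,e=50):
    R=Rside(az,e);t=np.array([-np.sin(np.radians(az)),np.cos(np.radians(az)),0]); return mid-.0305*t-np.array([0,0,.003])+.008*R[:,2],R
H=np.array([.562,.103,.285])
for mid,az in ((np.array([.523,-.1468,.320]),7),(np.array([.512,0,.320]),5),(H+[-.05,0,.035],3.4),(H+[0,0,.035],3.4),(H,3.4),(H-[0,0,.05],3.4),(H-[0,0,.1],3.4)):
    p,R=tcp(mid,az); q,e,a=ik(p,R,q); print(p.round(3),q.round(2),round(e,1),round(a,1),links(q))
E
```

```text
[array([ 0.33 , -0.061,  0.577]), array([ 0.535, -0.404,  0.431])]
[ 0.526 -0.172  0.311] [ 0.36  0.67  0.48  1.07 -0.75  2.    0.82] 0.0 0.0 [array([ 0.248, -0.114,  0.634]), array([ 0.555, -0.405,  0.591])]
[ 0.514 -0.025  0.311] [ 0.12  0.44  0.44  1.4  -0.74  1.78  0.66] 0.0 0.0 [array([ 0.182, -0.042,  0.685]), array([ 0.535, -0.259,  0.591])]
[0.514 0.078 0.311] [-0.04  0.34  0.39  1.53 -0.76  1.62  0.5 ] 0.0 0.0 [array([ 0.143, -0.015,  0.702]), array([ 0.527, -0.157,  0.591])]
[0.564 0.078 0.311] [-0.03  0.44  0.38  1.39 -0.79  1.65  0.47] 0.0 0.0 [array([ 0.188, -0.016,  0.684]), array([ 0.577, -0.157,  0.591])]
[0.564 0.078 0.276] [-0.03  0.47  0.38  1.44 -0.8   1.59  0.52] 0.0 0.0 [array([ 0.196, -0.016,  0.68 ]), array([ 0.577, -0.157,  0.556])]
[0.564 0.078 0.226] [-0.02  0.51  0.37  1.51 -0.81  1.52  0.59] 0.0 0.0 [array([ 0.213, -0.016,  0.672]), array([ 0.577, -0.157,  0.506])]
[0.564 0.078 0.176] [-0.01  0.56  0.36  1.57 -0.83  1.44  0.66] 0.0 0.0 [array([ 0.232, -0.018,  0.661]), array([ 0.577, -0.157,  0.456])]
```

Request:
apply_moves(series=[0.3, 0, 0, 0, 0, 0, 0, 0.3, 0, 0, 0, 0, 0, 0, 0.3, 0, 0, 0, 0, 0, 0, 0.3, 0, -0.12, -0.16, 0, 0, 0, 0.3, 0, -0.25, -0.3, 0, 0, 0, 0.3, 0, -0.5, -0.6, 0, 0, 0, 0.3, 0, -0.8, -0.95, 0, 0, 0, 0.3, 0, -1.1, -1.3, 0, 0, 0, 0.3, 0, -1.4, -1.67, 0, 0, 0, 0.3, 0, -1.6, -1.92, 0, 0, 0, 0.3, 0, -1.6, -1.92, 0, 0, 0, 0.3, 0, -1.6, -1.92, 0, 0, 0], grip_force=120)

```text
clock: 7.82
position: [0.5249, -0.1729, 0.1546]
ee_rot: [-2.441, -0.143, 0.053]
wrist_force: [-0.9, 0.2, -4.5]
gripper_width: 0.053
```

```bash
python3 - <<'E'
from h import *
st()
c=cam('scene');crop(c,150,270,130,240,'s7.png',5)
c=cam('top');crop(c,260,340,160,240,'t7.png',7)
st()
E
```

```text
t 7.82 q [ 0.139  0.846  0.865  1.326 -0.925  1.894  1.144] p [ 0.5249 -0.1729  0.1546] z [-0.076  0.637 -0.767] x [ 0.993  0.117 -0.001] F [-0.88  0.18 -4.5 ] w 0.053
t 7.92 q [ 0.139  0.846  0.864  1.327 -0.925  1.894  1.144] p [ 0.5247 -0.1726  0.1543] z [-0.076  0.638 -0.766] x [ 0.993  0.117 -0.002] F [ 0.35 -0.12 -3.83] w 0.049
```

View pics/s7.png

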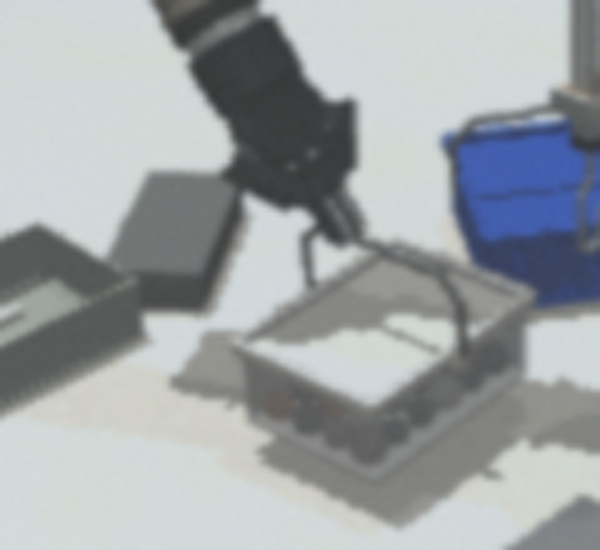

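View pics/t7.png

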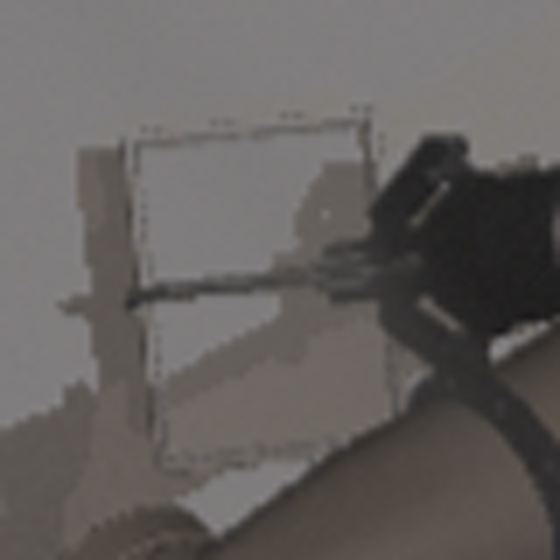

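```bash
python3 - <<'E'
from h import *
A=lambda: None
H=np.array([.562,.103,.285])
def tcp(mid,az,e=50):
    R=Rside(az,e);t=np.array([-np.sin(np.radians(az)),np.cos(np.radians(az)),0]); return mid-.0305*t-np.array([0,0,.003])+.008*R[:,2],R
for i in range(3): s=robot.sense(); print(s['wrist_force'].round(2),s['gripper_width'])
print(delta(*tcp(np.array([.512,-.05,.28]),5)),delta(*tcp(H+[-.05,0,.037],3.4)))
E
```

```text
[ 0.35 -0.12 -3.83] 0.04865357554868647
[ 0.35 -0.12 -3.83] 0.04865357554868647
[ 0.35 -0.12 -3.83] 0.04865357554868647
(array([  0.07, -14.99,  -2.64]), array([0. , 1.2, 1.3])) (array([  1.78, -29.34,   3.9 ]), array([0. , 2.2, 2.5]))
```

Request:
apply_moves(series=[0.3, 0, -0.5, 0, 0, 0, 0, 0.3, 0.1, -1.5, 0, 0, 0, 0, 0.3, 0.1, -3, 0.2, 0, 0.2, 0.2, 0.3, 0.2, -5, 0.4, 0, 0.4, 0.4, 0.3, 0.4, -7, 0.7, 0, 0.6, 0.6, 0.3, 0.6, -9, 1, 0, 0.8, 0.8, 0.3, 0.8, -11, 1.3, 0, 1, 1, 0.3, 0.9, -13, 1.6, 0, 1.2, 1.2, 0.3, 1, -15, 1.9, 0, 1.4, 1.4, 0.3, 1.1, -16.5, 2.1, 0, 1.6, 1.6, 0.3, 1.2, -17.5, 2.2, 0, 1.7, 1.7, 0.3, 1.2, -18, 2.3, 0, 1.7, 1.7])

```text
clock: 8.92
position: [0.5189, -0.0176, 0.254]
ee_rot: [-2.441, -0.097, 0.03]
wrist_force: [-0.2, 1.0, -3.8]
gripper_width: 0.052
```

```bash
cat >> h.py <<'E'
H=np.array([.562,.103,.285])
def tcp(mid,az,e=50,off=.0305,dz=.003,tip=.008):
    R=Rside(az,e);t=np.array([-np.sin(np.radians(az)),np.cos(np.radians(az)),0]); return mid-off*t-np.array([0,0,dz])+tip*R[:,2],R
E
python3 - <<'E'
from h import *
st()
c=cam('scene');save(c,'s8.png')
print(delta(*tcp(H+[-.05,0,.037],3.4)))
E
```

```text
t 8.92 q [-0.197  0.573  0.934  1.514 -0.918  1.835  0.874] p [ 0.5189 -0.0176  0.254 ] z [-0.047  0.642 -0.765] x [0.997 0.078 0.004] F [-0.21  1.01 -3.77] w 0.052
(array([  0.24, -11.09,   1.62]), array([-0.1,  0.5,  1. ]))
```

View pics/s8.png

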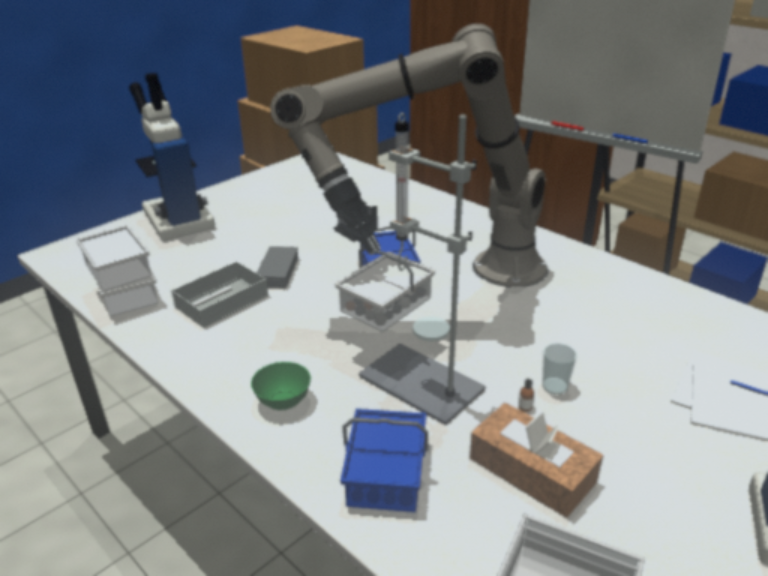

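Request:
apply_moves(series=[0.3, 0, -0.5, 0.1, 0, 0, 0.1, 0.3, 0, -1.3, 0.2, 0, 0.1, 0.2, 0.3, 0.1, -2.4, 0.3, 0, 0.1, 0.3, 0.3, 0.1, -3.7, 0.5, 0, 0.2, 0.4, 0.3, 0.1, -5, 0.7, 0, 0.2, 0.5, 0.3, 0.1, -6.3, 0.9, 0, 0.3, 0.6, 0.3, 0.2, -7.6, 1.1, 0, 0.4, 0.8, 0.3, 0.2, -8.8, 1.3, 0, 0.5, 0.9, 0.3, 0.2, -9.8, 1.4, 0, 0.5, 1, 0.3, 0.2, -10.6, 1.5, 0, 0.5, 1, 0.3, 0.2, -11.1, 1.6, 0, 0.5, 1, 0.3, 0.2, -11.1, 1.6, 0, 0.5, 1])

```text
clock: 9.97
position: [0.5136, 0.0768, 0.3122]
ee_rot: [-2.442, -0.071, 0.028]
wrist_force: [-0.2, 0.7, -3.6]
gripper_width: 0.05
```

```bash
python3 - <<'E'
from h import *
st()
c=cam('scene');save(c,'s9.png');crop(c,220,310,120,220,'s9c.png',6);np.savez('/tmp/s9.npz',**c)
c=cam('top');crop(c,190,300,140,230,'t9.png',6)
st()
print(delta(*tcp(H+[-.05,0,.037],3.4)))
E
```

```text
t 9.97 q [-0.421  0.43   0.964  1.543 -0.915  1.784  0.635] p [0.5136 0.0768 0.3122] z [-0.039  0.642 -0.766] x [ 0.998  0.058 -0.001] F [-0.22  0.73 -3.63] w 0.05
t 10.07 q [-0.419  0.431  0.965  1.543 -0.914  1.783  0.635] p [0.5136 0.0753 0.3112] z [-0.038  0.641 -0.767] x [ 0.998  0.056 -0.003] F [ 0.2  -0.67 -4.5 ] w 0.058
(array([ 0.  , -0.29,  0.03]), array([ 0.1, -0. , -0.2]))
```

View pics/s9c.png

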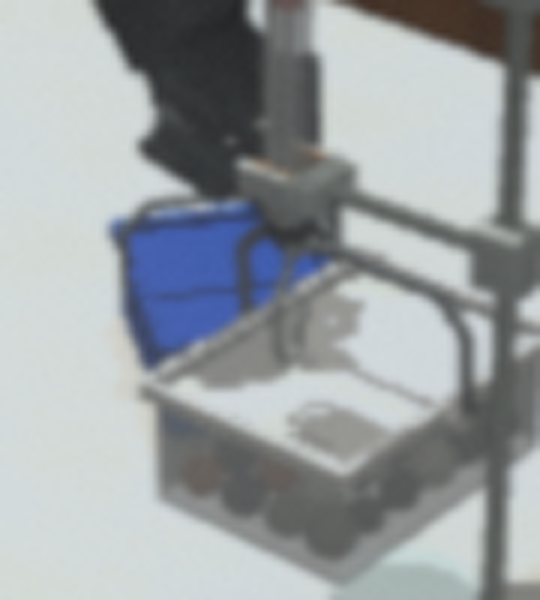

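View pics/t9.png

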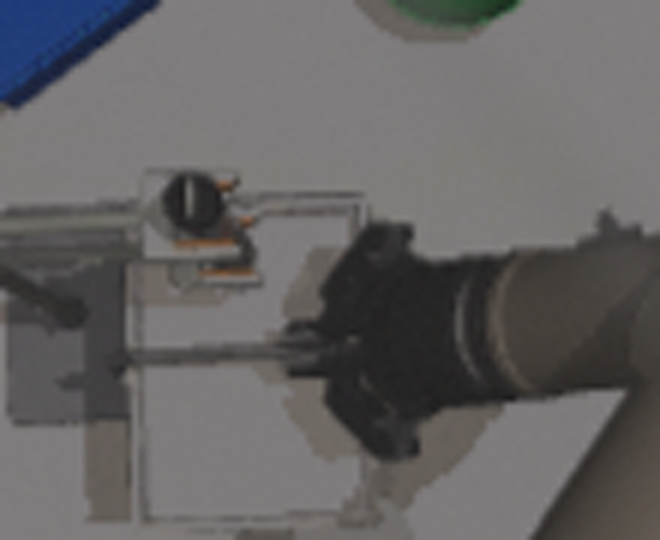

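```bash
python3 - <<'E'
from h import *
c=cam('top');crop(c,205,265,165,235,'t10.png',8.5); np.savez('/tmp/t10.npz',**c)
tc=lambda p:[((x+.5)/6-.5+190,(y+.5)/6-.5+140) for x,y in p]
P=onz(c,tc([(365,195),(140,522),(118,362)]),.259);print(P.round(4),(P[0]+P[1])/2)
print('bail left shoulder', onz(c,tc([(118,362)]),.29).round(4))
s=cam('scene');
mid=np.array([.512,.103,.320])
t=np.array([-np.sin(np.radians(3.4)),np.cos(np.radians(3.4)),0])
pts=[mid,mid+.058*t-[0,0,.003],mid+.076*t-[0,0,.022],mid-.058*t-[0,0,.003],H,H+[-.016,0,.021]]
q=proj(s,pts);print(((q-[220,120]+.5)*6-.5).round(0))
E
```

```text
[[0.6096 0.0346 0.259 ]
 [0.4179 0.1596 0.259 ]
 [0.5097 0.1749 0.259 ]] [0.51379483 0.09708472 0.259     ]
bail left shoulder [[0.5081 0.171  0.29  ]]
[[350. 251.]
 [438. 291.]
 [465. 334.]
 [266. 223.]
 [284. 344.]
 [305. 298.]]
```

View pics/t10.png

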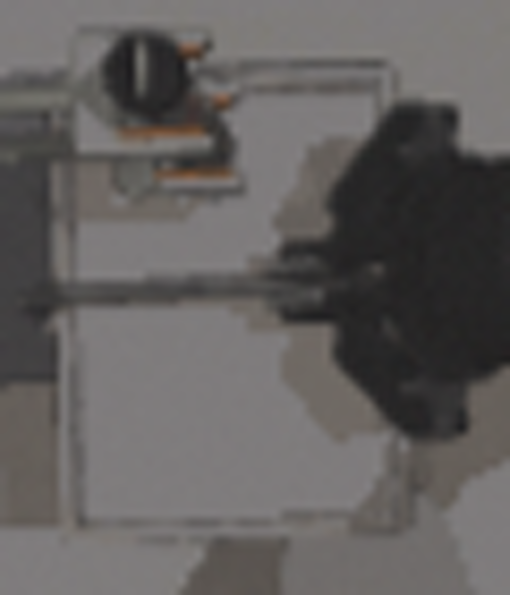

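```bash
python3 - <<'E'
from h import *
c=dict(np.load('/tmp/t10.npz'))
k=8.5
tc=lambda p:[((x+.5)/k-.5+205,(y+.5)/k-.5+165) for x,y in p]
print(onz(c,tc([(100,294),(160,291),(250,285)]),.3174).round(4))
print('tube',onz(c,tc([(146,76)]),.593).round(4))
print(proj(c,[(.5136,.0753,.3112)]), tc([(290,288)]))
st()
E
```

```text
[[0.5098 0.1443 0.3174]
 [0.5115 0.121  0.3174]
 [0.5146 0.0861 0.3174]]
tube [[0.5619 0.1033 0.593 ]]
[[237.3207015  198.55776908]] [(238.6764705882353, 198.44117647058823)]
t 10.17 q [-0.418  0.431  0.965  1.543 -0.914  1.783  0.635] p [0.5137 0.0749 0.3111] z [-0.038  0.641 -0.767] x [ 0.998  0.055 -0.003] F [-0.51  0.31 -3.86] w 0.052
```

Request:
apply_moves(series=[0.3, 0.2, -0.1, 0.1, 0, 0, 0, 0.3, 0.6, -0.2, 0.2, 0, 0, -0.2, 0.3, 1, -0.3, 0.3, 0, 0, -0.4, 0.3, 1.5, -0.4, 0.3, 0, 0, -0.4, 0.3, 2, -0.4, 0.3, 0, 0, -0.4, 0.3, 2.4, -0.4, 0.3, 0, 0, -0.4, 0.3, 2.5, -0.4, 0.3, 0, 0, -0.4, 0.3, 2.5, -0.4, 0.3, 0, 0, -0.4])

```text
clock: 10.83
position: [0.5387, 0.082, 0.3114]
ee_rot: [-2.443, -0.076, 0.025]
wrist_force: [-0.0, -0.5, -4.9]
gripper_width: 0.049
```

```bash
python3 - <<'E'
from h import *
st()
c=cam('scene');crop(c,235,305,145,205,'s11.png',11);np.savez('/tmp/s11.npz',**c)
c=cam('top');crop(c,205,265,165,235,'t11.png',8.5);np.savez('/tmp/t11.npz',**c)
st()
E
```

```text
t 10.83 q [-0.397  0.481  0.946  1.479 -0.954  1.799  0.62 ] p [0.5387 0.082  0.3114] z [-0.038  0.641 -0.767] x [0.998 0.062 0.002] F [-0.03 -0.45 -4.89] w 0.049
t 10.93 q [-0.397  0.48   0.946  1.48  -0.954  1.799  0.62 ] p [0.5383 0.0818 0.3116] z [-0.038  0.641 -0.766] x [0.998 0.061 0.002] F [-0.53 -0.41 -4.85] w 0.052
```

View pics/s11.png

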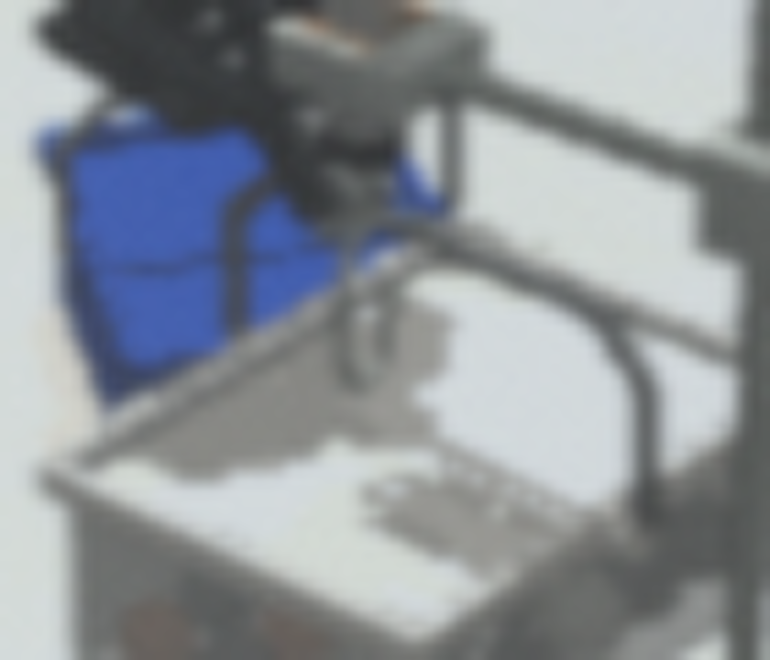

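View pics/t11.png

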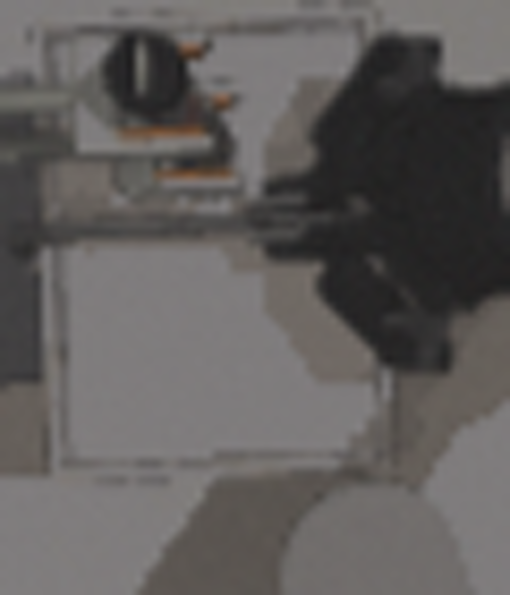

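```bash
python3 - <<'E'
from h import *
s=dict(np.load('/tmp/s11.npz'));t_=dict(np.load('/tmp/t11.npz'))
yv=np.array([-np.cos(np.radians(3.4)),-np.sin(np.radians(3.4)),0])
def pr(c,P,x0,y0,k): q=proj(c,P); return ((q-[x0,y0]+.5)*k-.5).round(0)
hk=[H+[0,0,-.0065],H-.0065*yv,H-.0065*yv+[0,0,.034],H+[0,0,.046],H+.0065*yv,H+.016*yv+[0,0,.021],H+[0,0,.067]]
for n,a in zip('bottom shank shank34 axis46 tip0 tipend tubebot'.split(),pr(s,hk,235,145,11)): print(n,a)
p=robot.sense()['position'];R=Rside(3.4,50);t=-np.array([yv[1],-yv[0],0]);
bar=p-.008*R[:,2]
for off in (.028,.0305):
    mid=bar+off*t+[0,0,.003]
    print(off,mid.round(4),pr(s,[mid,mid+.058*t-[0,0,.003],mid+.076*t-[0,0,.022],mid-.058*t-[0,0,.003],mid-.076*t-[0,0,.022]],235,145,11).tolist())
k=8.5
tc=lambda p:[((x+.5)/k-.5+205,(y+.5)/k-.5+165) for x,y in p]
print(onz(t_,tc([(60,230),(150,222),(240,214)]),.3178).round(4))
print('lip',onz(t_,tc([(52,25),(370,18),(392,452),(60,463)]),.2594).round(4))
E
```

```text
bottom [357. 376.]
shank [342. 365.]
shank34 [341. 260.]
axis46 [356. 213.]
tip0 [371. 347.]
tipend [393. 270.]
tubebot [356. 147.]
0.028 [0.5403 0.0487 0.3208] [[272.0, 156.0], [125.0, 106.0], [82.0, 145.0], [427.0, 228.0], [476.0, 306.0]]
0.0305 [0.5404 0.0462 0.3208] [[266.0, 154.0], [118.0, 104.0], [76.0, 142.0], [420.0, 225.0], [469.0, 303.0]]
[[0.5344 0.1606 0.3178]
 [0.5383 0.1256 0.3178]
 [0.5422 0.0907 0.3178]]
lip [[0.6227 0.1732 0.2594]
 [0.6283 0.0431 0.2594]
 [0.4512 0.0301 0.2594]
 [0.4438 0.1648 0.2594]]
```

```bash
python3 - <<'E'
from h import *
s=dict(np.load('/tmp/s11.npz'))
yv=np.array([-np.cos(np.radians(3.4)),-np.sin(np.radians(3.4)),0])
def pr(c,P,x0,y0,k): q=proj(c,P); return ((q-[x0,y0]+.5)*k-.5).round(0)
p=robot.sense()['position'];R=Rside(3.4,50);t=np.array([yv[1],-yv[0],0]);
bar=p-.008*R[:,2]
for off,dx in ((.028,0),(.028,.004)):
    mid=bar+off*t+[dx,0,.003]
    print(off,mid.round(4),pr(s,[mid,mid+.03*t-[0,0,.003],mid+.058*t-[0,0,.003],mid+.076*t-[0,0,.022],mid+.076*t-[0,0,.05],mid-.058*t-[0,0,.003],mid-.076*t-[0,0,.022],mid-.076*t-[0,0,.05]],235,145,11).tolist())
E
```

```text
0.028 [0.5369 0.1046 0.3208] [[422.0, 216.0], [504.0, 259.0], [583.0, 290.0], [633.0, 371.0], [630.0, 457.0], [267.0, 163.0], [222.0, 202.0], [223.0, 285.0]]
0.028 [0.5409 0.1046 0.3208] [[412.0, 221.0], [495.0, 264.0], [574.0, 295.0], [624.0, 376.0], [621.0, 462.0], [257.0, 168.0], [212.0, 207.0], [214.0, 290.0]]
```

Request:
apply_moves(series=[0.3, 0.3, 0, 0, 0, 0, 0, 0.3, 0.7, 0.1, -0.1, 0, 0, 0, 0.3, 1.1, 0.1, -0.1, 0, 0, 0, 0.3, 1.5, 0.1, -0.1, 0, 0, 0, 0.3, 1.8, 0.1, -0.1, 0, 0, 0, 0.3, 2, 0.1, -0.1, 0, 0, 0, 0.3, 2.1, 0.1, -0.1, 0, 0, 0, 0.3, 2.2, 0.1, -0.1, 0, 0, 0, 0.3, 2.2, 0.1, -0.1, 0, 0, 0])

```text
clock: 11.68
position: [0.5605, 0.082, 0.3118]
ee_rot: [-2.443, -0.076, 0.025]
wrist_force: [0.1, -0.2, -3.9]
gripper_width: 0.055
```

```bash
python3 - <<'E'
from h import *
st()
c=cam('scene');crop(c,235,305,145,205,'s12.png',11);np.savez('/tmp/s12.npz',**c)
c=cam('top');crop(c,205,265,165,235,'t12.png',8.5);np.savez('/tmp/t12.npz',**c)
st()
E
```

```text
t 11.68 q [-0.366  0.526  0.931  1.415 -0.988  1.82   0.604] p [0.5605 0.082  0.3118] z [-0.038  0.641 -0.766] x [0.998 0.062 0.002] F [ 0.09 -0.18 -3.89] w 0.055
t 11.78 q [-0.366  0.526  0.931  1.416 -0.987  1.82   0.604] p [0.5603 0.082  0.3119] z [-0.038  0.641 -0.766] x [0.998 0.062 0.002] F [-0.43  0.65 -3.98] w 0.052
```

View pics/s12.png

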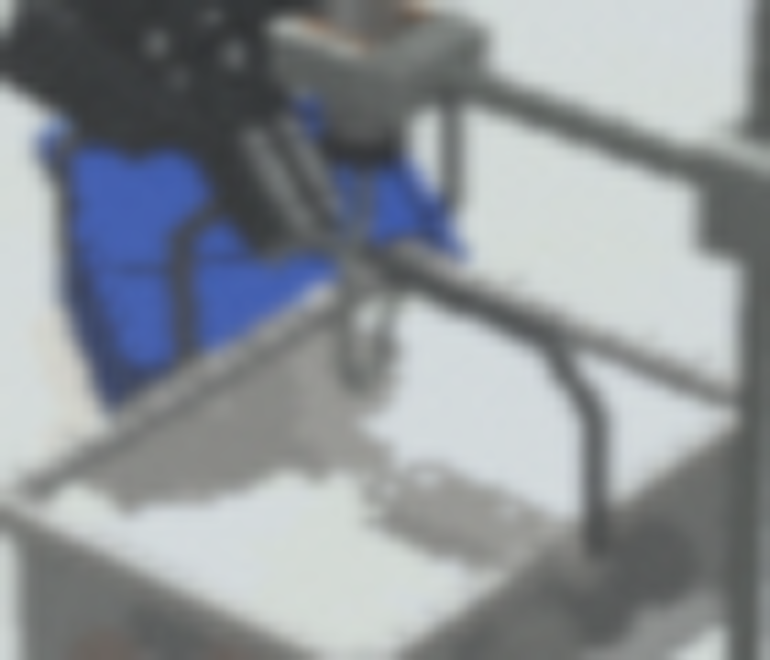

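View pics/t12.png

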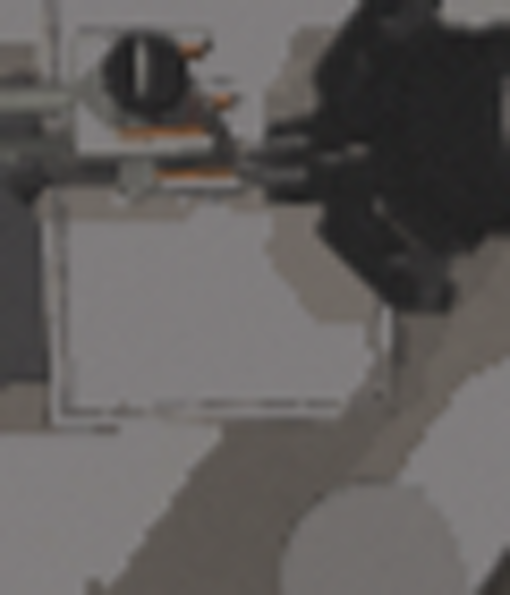

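```bash
python3 - <<'E'
from h import *
c=dict(np.load('/tmp/t12.npz'))
k=8.5
uv=[(u,v) for u in range(215,246) for v in range(190,211)]
P=depth_pts(c,uv); z=P[:,2]; m=(z>.2)&(z<.30); P=P[m]
for it in range(3):
    A=np.c_[P[:,0]-.52,P[:,1]-.1,np.ones(len(P))]; co=np.linalg.lstsq(A,P[:,2],rcond=None)[0]; r=P[:,2]-A@co; P=P[np.abs(r)<max(2*r.std(),.002)]
print(len(P),co,r.std())
E
```

```text
582 [ 0.0027597  -0.01693222  0.24835264] 0.0022724583411443526
```

```bash
python3 - <<'E'
from h import *
s=dict(np.load('/tmp/s12.npz')); g=cv2.cvtColor(s['color'],cv2.COLOR_RGB2GRAY).astype(float)
# right leg: rows
for v in (182,185,188,191):
    u0=235+int(597/11)
    row=g[v,u0-6:u0+7]; print('R',v,u0-6,row.astype(int))
for v in (166,170,173):
    u0=235+int(188/11); print('L',v,u0-6,g[v,u0-6:u0+7].astype(int))
for v in (171,173,175,177,179,180,181):
    print('H',v,262,g[v,262:276].astype(int))
E
```

```text
R 182 283 [217 216 212 195 149 104 124 175 209 215 216 216 216]
R 185 283 [216 216 215 211 183 118 110 164 206 215 215 213 208]
R 188 283 [216 216 216 211 183 116 110 161 198 200 185 160 137]
R 191 283 [168 182 198 198 172 111  89 109 118 114 107 106 105]
L 166 246 [98 99 97 93 83 75 77 84 91 87 77 65 62]
L 170 246 [94 94 93 88 80 77 84 93 95 96 97 98 98]
L 173 246 [ 94  98  99  95  86  79  80  90  97  98  97 100 106]
H 171 262 [127 153 157 131 110 112 117 120 112 110 117 107  90  88]
H 173 262 [137 134 121 109 114 149 177 163 151 181 205 204 189 164]
H 175 262 [124 130 134 123 119 138 146 130 149 195 214 216 216 216]
H 177 262 [148 149 144 127 116 128 131 121 138 181 209 216 216 216]
H 179 262 [149 151 149 136 114 112 124 135 159 191 211 215 215 216]
H 180 262 [145 150 151 145 131 124 132 148 173 202 214 216 215 216]
H 181 262 [146 152 151 150 147 146 149 161 185 209 216 216 217 215]
```

```bash
python3 - <<'E'
from h import *
s=dict(np.load('/tmp/s12.npz'))
a=np.radians(3.4); n=np.array([np.cos(a),np.sin(a),0]); t=np.array([-np.sin(a),np.cos(a),0])
for x0 in (.556,.559,.562):
    M=np.array([x0,.103,0])
    out=[]
    for uv in ((288.7,186),(250.9,170),(251.3,173),(267.2,177)):
        o,d=ray(s,[uv]); d=d[0]; lam=((M-o)@n)/(d@n); P=o+lam*d; out.append(((P-M)@t*1e3).round(1)); 
        out.append(P[2].round(3))
    print(x0,out)
p,R=robot.sense()['position'],Rside(3.4,50)
print(p)
E
```

```text
0.556 [np.float64(80.9), np.float64(0.281), np.float64(-73.3), np.float64(0.281), np.float64(-71.8), np.float64(0.27), np.float64(-4.5), np.float64(0.28)]
0.559 [np.float64(83.4), np.float64(0.283), np.float64(-70.4), np.float64(0.283), np.float64(-68.9), np.float64(0.272), np.float64(-1.7), np.float64(0.283)]
0.562 [np.float64(85.8), np.float64(0.285), np.float64(-67.4), np.float64(0.285), np.float64(-66.0), np.float64(0.275), np.float64(1.0), np.float64(0.285)]
[0.56032977 0.08195148 0.31192605]
```

Request:
apply_moves(series=[0.3, 0, 0.1, -0.1, 0, 0, 0, 0.3, 0, 0.3, -0.26, 0, 0, 0, 0.3, 0, 0.3, -0.26, 0, 0, 0, 0.3, 0, 0.43, -0.1, 0, 0, 0, 0.3, 0, 0.6, 0.1, 0, 0, 0, 0.3, 0, 0.8, 0.35, 0, 0, 0, 0.3, 0, 1, 0.6, 0, 0, 0, 0.3, 0, 1.2, 0.82, 0, 0, 0, 0.3, 0, 1.3, 0.95, 0, 0, 0, 0.3, 0, 1.3, 0.95, 0, 0, 0, 0.3, 0, 1.3, 0.95, 0, 0, 0])

```text
clock: 12.7
position: [0.5607, 0.0782, 0.2962]
ee_rot: [-2.443, -0.076, 0.025]
wrist_force: [0.3, -0.2, -3.3]
gripper_width: 0.05
```

```bash
python3 - <<'E'
from h import *
st()
c=cam('scene');crop(c,235,305,145,205,'s13.png',11);np.savez('/tmp/s13.npz',**c)
st()
E
```

```text
t 12.7 q [-0.359  0.539  0.927  1.439 -0.989  1.803  0.634] p [0.5607 0.0782 0.2962] z [-0.038  0.641 -0.766] x [0.998 0.062 0.002] F [ 0.31 -0.22 -3.35] w 0.05
t 12.75 q [-0.359  0.539  0.927  1.438 -0.989  1.803  0.634] p [0.5607 0.0782 0.2964] z [-0.038  0.641 -0.766] x [0.998 0.062 0.002] F [-0.3  -0.77 -3.21] w 0.055
```

View pics/s13.png

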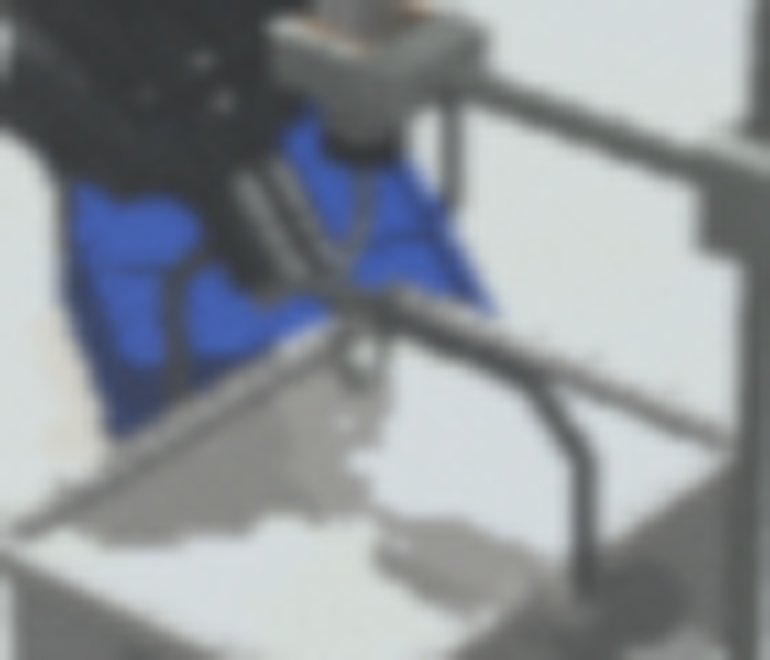

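Request:
apply_moves(series=[0.3, 0, 0.15, -0.05, 0, 0, 0, 0.3, 0, 0.28, 0.02, 0, 0, 0, 0.3, 0, 0.41, 0.18, 0, 0, 0, 0.3, 0, 0.54, 0.33, 0, 0, 0, 0.3, 0, 0.67, 0.48, 0, 0, 0, 0.3, 0, 0.8, 0.64, 0, 0, 0, 0.3, 0, 0.93, 0.8, 0, 0, 0, 0.3, 0, 1.06, 0.95, 0, 0, 0, 0.3, 0, 1.2, 1.1, 0, 0, 0, 0.3, 0, 1.33, 1.26, 0, 0, 0, 0.3, 0, 1.33, 1.26, 0, 0, 0, 0.3, 0, 1.33, 1.26, 0, 0, 0])

```text
clock: 13.75
position: [0.561, 0.0762, 0.2781]
ee_rot: [-2.443, -0.076, 0.024]
wrist_force: [1.5, -0.1, -2.6]
gripper_width: 0.047
```

```bash
python3 - <<'E'
from h import *
st()
c=cam('scene');crop(c,235,305,145,205,'s14.png',11);np.savez('/tmp/s14.npz',**c)
for i in range(4): robot.camera('top'); s=robot.sense(); print(s['wrist_force'].round(2),s['wrist_torque'].round(3))
E
```

```text
t 13.75 q [-0.354  0.554  0.923  1.466 -0.993  1.78   0.665] p [0.561  0.0762 0.2781] z [-0.038  0.642 -0.766] x [0.998 0.062 0.002] F [ 1.5  -0.14 -2.57] w 0.047
[ 0.46 -0.02 -2.74] [-1.112 -0.259 -0.167]
[ 1.36 -0.28 -2.75] [-1.141 -0.229 -0.217]
[ 1.45  0.52 -2.36] [-1.155 -0.264 -0.14 ]
[ 0.82 -0.01 -2.49] [-1.135 -0.208 -0.175]
```

View pics/s14.png

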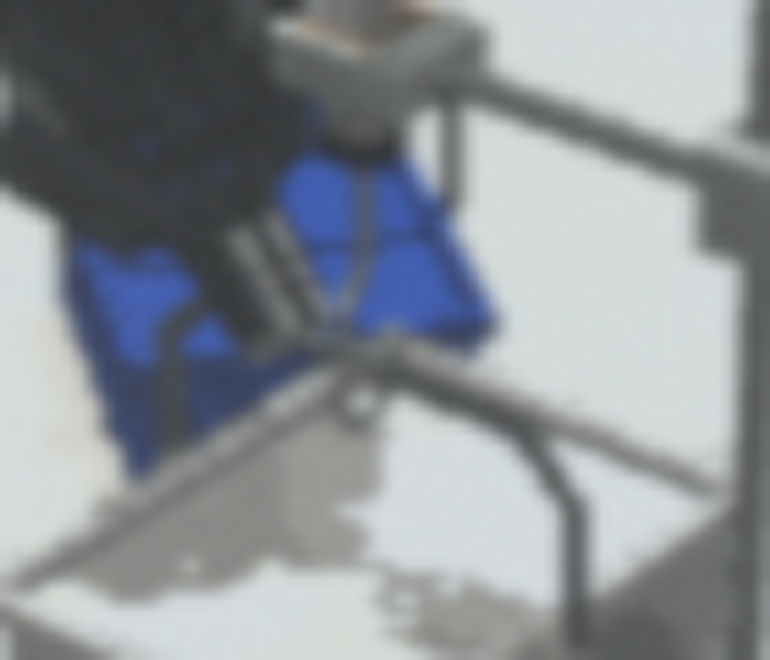

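Request:
apply_moves(series=[0.3, 0, -0.13, -0.15, 0, 0, 0, 0.3, 0, -0.26, -0.31, 0, 0, 0, 0.3, 0, -0.38, -0.46, 0, 0, 0, 0.3, 0, -0.51, -0.61, 0, 0, 0, 0.3, 0, -0.64, -0.77, 0, 0, 0, 0.3, 0, -0.77, -0.92, 0, 0, 0, 0.3, 0, -0.77, -0.92, 0, 0, 0, 0.3, 0.1, -0.77, -0.92, 0, 0, 0, 0.3, 0.2, -0.77, -0.92, 0, 0, 0, 0.3, 0.3, -0.77, -0.92, 0, 0, 0, 0.3, 0.4, -0.77, -0.92, 0, 0, 0, 0.3, 0.4, -0.77, -0.92, 0, 0, 0])

```text
clock: 15.0
position: [0.5649, 0.0762, 0.2898]
ee_rot: [-2.443, -0.076, 0.025]
wrist_force: [-0.7, 1.3, -3.7]
gripper_width: 0.051
```

```bash
python3 - <<'E'
from h import *
st()
c=cam('scene');crop(c,235,305,145,205,'s15.png',11);np.savez('/tmp/s15.npz',**c)
for i in range(3): robot.camera('top'); s=robot.sense(); print(s['wrist_force'].round(2),s['wrist_torque'].round(3))
E
```

```text
t 15.0 q [-0.349  0.554  0.923  1.435 -0.996  1.8    0.642] p [0.5649 0.0762 0.2898] z [-0.038  0.641 -0.766] x [0.998 0.062 0.002] F [-0.66  1.31 -3.66] w 0.051
[-0.41 -0.75 -3.7 ] [-1.317 -0.055  0.032]
[ 0.36 -0.59 -5.17] [-1.262 -0.052  0.025]
[ 0.16 -0.58 -3.97] [-1.339 -0.112  0.052]
```

View pics/s15.png

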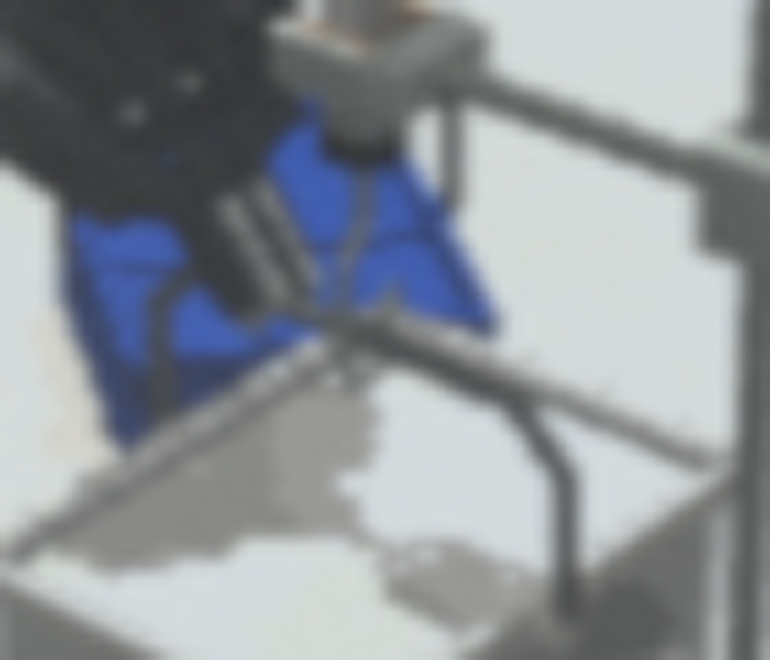

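Request:
apply_moves(series=[0.3, 0, 0.1, 0.12, 0, 0, 0, 0.3, 0, 0.22, 0.27, 0, 0, 0, 0.3, 0, 0.35, 0.42, 0, 0, 0, 0.3, 0, 0.48, 0.57, 0, 0, 0, 0.3, 0, 0.6, 0.72, 0, 0, 0, 0.3, 0, 0.73, 0.88, 0, 0, 0, 0.3, 0, 0.86, 1.03, 0, 0, 0, 0.3, 0, 1, 1.2, 0, 0, 0, 0.3, 0, 1.12, 1.34, 0, 0, 0, 0.3, 0, 1.22, 1.46, 0, 0, 0, 0.3, 0, 1.28, 1.53, 0, 0, 0, 0.3, 0, 1.28, 1.53, 0, 0, 0])

```text
clock: 16.2
position: [0.5648, 0.0764, 0.27]
ee_rot: [-2.443, -0.076, 0.025]
wrist_force: [-0.5, -0.5, -3.3]
gripper_width: 0.054
```

```bash
python3 - <<'E'
from h import *
st()
c=cam('scene');crop(c,235,305,145,205,'s16.png',11);np.savez('/tmp/s16.npz',**c)
for i in range(4): robot.camera('top'); s=robot.sense(); print(s['wrist_force'].round(2),s['wrist_torque'].round(3))
E
```

```text
t 16.2 q [-0.349  0.568  0.918  1.467 -1.001  1.772  0.674] p [0.5648 0.0764 0.27  ] z [-0.038  0.641 -0.766] x [0.998 0.062 0.002] F [-0.46 -0.49 -3.27] w 0.054
[-1.89  0.05 -3.4 ] [-1.147 -0.007  0.103]
[ 0.33  0.49 -2.78] [-1.262 -0.089  0.046]
[-0.27  0.63 -3.27] [-1.193 -0.007 -0.014]
[ 0.22 -0.76 -3.07] [-1.168 -0.019  0.052]
```

View pics/s16.png

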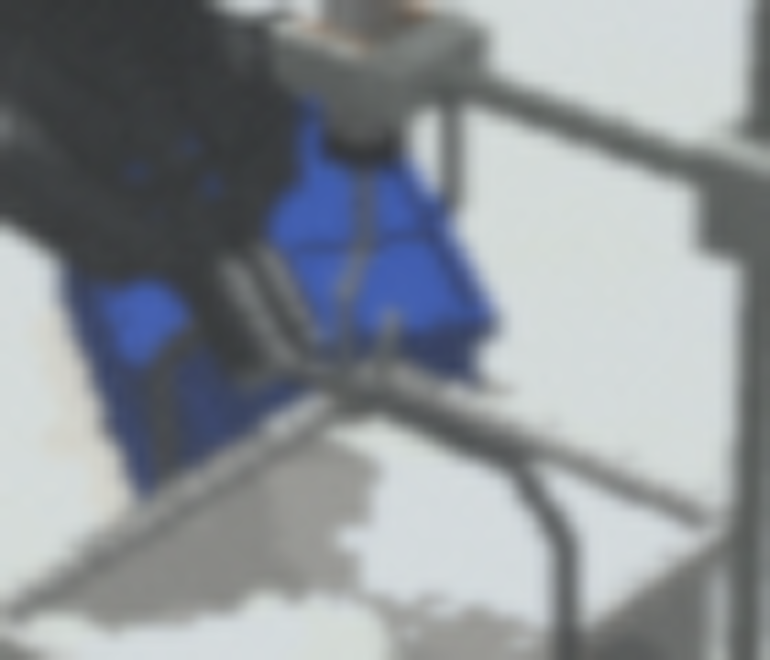

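Request:
apply_moves(series=[0.3, 0, 0.1, 0.12, 0, 0, 0, 0.3, 0, 0.22, 0.27, 0, 0, 0, 0.3, 0, 0.35, 0.42, 0, 0, 0, 0.3, 0, 0.48, 0.57, 0, 0, 0, 0.3, 0, 0.6, 0.72, 0, 0, 0, 0.3, 0, 0.73, 0.88, 0, 0, 0, 0.3, 0, 0.86, 1.03, 0, 0, 0, 0.3, 0, 1, 1.2, 0, 0, 0, 0.3, 0, 1.15, 1.38, 0, 0, 0, 0.3, 0, 1.28, 1.53, 0, 0, 0, 0.3, 0, 1.35, 1.61, 0, 0, 0, 0.3, 0, 1.35, 1.61, 0, 0, 0])

```text
clock: 17.45
position: [0.5649, 0.0763, 0.2489]
ee_rot: [-2.443, -0.076, 0.025]
wrist_force: [-1.0, -1.0, -2.0]
gripper_width: 0.053
```

```bash
cat >> h.py <<'E'
def avg(n=10):
    F=[]
    for i in range(n):
        robot.camera('top' ); s=robot.sense(); F.append(np.r_[s['wrist_force'],s['wrist_torque']])
    F=np.array(F); print('avgF',F.mean(0).round(3),'se',(F.std(0)/np.sqrt(n)).round(3), s['position'].round(4), 't',round(s['clock'],2))
E
python3 - <<'E'
from h import *
st(); avg()
c=cam('scene');crop(c,235,305,145,215,'s17.png',8)
E
```

```text
t 17.45 q [-0.348  0.586  0.911  1.497 -1.008  1.744  0.707] p [0.5649 0.0763 0.2489] z [-0.038  0.641 -0.766] x [0.998 0.061 0.002] F [-1.02 -1.02 -1.95] w 0.053
avgF [-0.383 -0.161 -1.327 -0.973  0.029  0.103] se [0.198 0.164 0.179 0.005 0.006 0.011] [0.5649 0.0764 0.2492] t 17.95
```

View pics/s17.png

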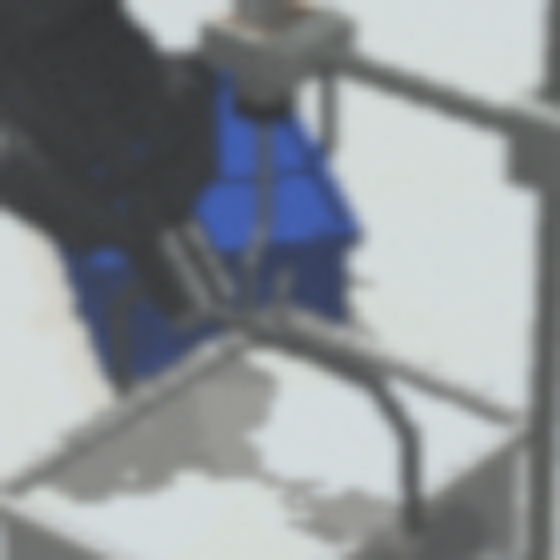

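Request:
apply_moves(series=[0.3, 0, 0.1, 0.12, 0, 0, 0, 0.3, 0, 0.22, 0.27, 0, 0, 0, 0.3, 0, 0.35, 0.42, 0, 0, 0, 0.3, 0, 0.48, 0.57, 0, 0, 0, 0.3, 0, 0.58, 0.69, 0, 0, 0, 0.3, 0, 0.64, 0.77, 0, 0, 0, 0.3, 0, 0.64, 0.77, 0, 0, 0])

```text
clock: 18.58
position: [0.5649, 0.0763, 0.2388]
ee_rot: [-2.443, -0.076, 0.025]
wrist_force: [-0.9, -1.2, -1.1]
gripper_width: 0.052
```

```bash
python3 - <<'E'
from h import *
st(); avg(50)
E
```

```text
t 18.58 q [-0.346  0.596  0.908  1.511 -1.012  1.731  0.722] p [0.5649 0.0763 0.2388] z [-0.038  0.641 -0.766] x [0.998 0.061 0.002] F [-0.94 -1.17 -1.07] w 0.052
avgF [-0.742 -0.464 -0.701 -0.87   0.063  0.133] se [0.06  0.074 0.077 0.004 0.005 0.004] [0.5649 0.0764 0.2391] t 21.08
```

Request:
apply_moves(series=[0.3, -0.05, 0.06, 0.08, 0, 0, 0, 0.3, -0.1, 0.13, 0.15, 0, 0, 0, 0.3, -0.1, 0.2, 0.23, 0, 0, 0, 0.3, -0.1, 0.26, 0.31, 0, 0, 0, 0.3, -0.1, 0.32, 0.38, 0, 0, 0, 0.3, -0.1, 0.38, 0.46, 0, 0, 0, 0.3, -0.1, 0.38, 0.46, 0, 0, 0])

```text
clock: 21.67
position: [0.5642, 0.0764, 0.233]
ee_rot: [-2.443, -0.076, 0.024]
wrist_force: [1.3, 0.4, -1.3]
gripper_width: 0.054
```

```bash
python3 - <<'E'
from h import *
st(); avg(60)
c=cam('top');np.savez('/tmp/t18.npz',**c)
c=cam('scene');save(c,'s18.png');np.savez('/tmp/s18.npz',**c)
E
```

```text
t 21.67 q [-0.347  0.599  0.906  1.522 -1.013  1.722  0.732] p [0.5642 0.0764 0.233 ] z [-0.037  0.641 -0.766] x [0.998 0.061 0.003] F [ 1.35  0.38 -1.27] w 0.054
avgF [ 2.72   0.832 -0.365 -0.573 -0.517 -0.487] se [0.057 0.074 0.066 0.008 0.005 0.005] [0.5639 0.0764 0.2332] t 24.67
```

View pics/s18.png

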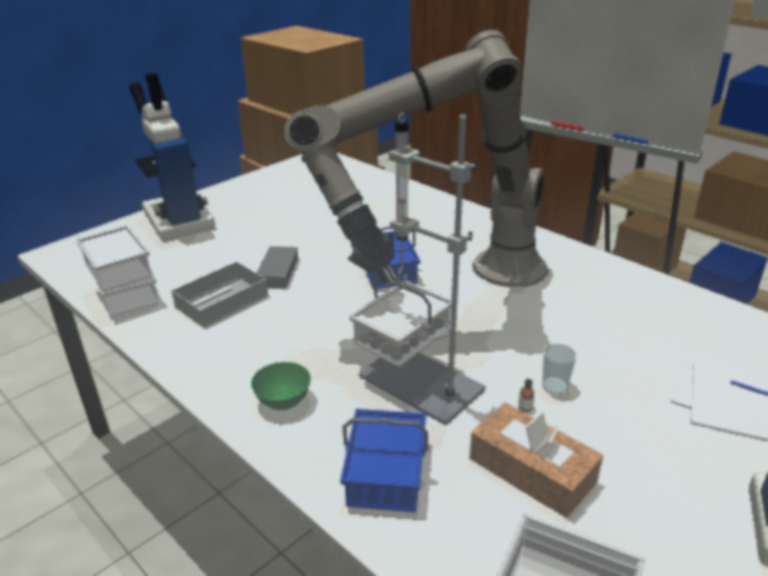

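Request:
apply_moves(series=[0.3, 0.04, 0, 0, 0, 0, 0, 0.3, 0.08, 0, 0, 0, 0, 0, 0.3, 0.08, 0.06, 0.08, 0, 0, 0, 0.3, 0.08, 0.13, 0.15, 0, 0, 0, 0.3, 0.08, 0.19, 0.23, 0, 0, 0, 0.3, 0.08, 0.19, 0.23, 0, 0, 0])

```text
clock: 25.27
position: [0.5641, 0.0764, 0.2298]
ee_rot: [-2.443, -0.076, 0.027]
wrist_force: [0.2, 0.7, 0.6]
gripper_width: 0.054
```

```bash
python3 - <<'E'
from h import *
st(); avg(80)
E
```

```text
t 25.27 q [-0.346  0.604  0.904  1.524 -1.014  1.72   0.736] p [0.5641 0.0764 0.2298] z [-0.039  0.641 -0.766] x [0.998 0.062 0.001] F [0.15 0.74 0.61] w 0.054
avgF [-2.665  0.733 -0.118 -0.574  0.384  0.442] se [0.076 0.063 0.057 0.005 0.008 0.009] [0.5648 0.0764 0.2302] t 29.27
```

Request:
apply_moves(series=[0.3, -0.02, 0, 0, 0, 0, 0, 0.3, -0.04, 0.06, 0.08, 0, 0, 0, 0.3, -0.04, 0.06, 0.08, 0, 0, 0, 0.3, -0.04, 0.06, 0.08, 0, 0, 0])

```text
clock: 29.6
position: [0.5647, 0.0765, 0.2292]
ee_rot: [-2.443, -0.076, 0.024]
wrist_force: [-0.8, 1.5, 0.3]
gripper_width: 0.057
```

```bash
python3 - <<'E'
from h import *
st(); avg(50)
E
```

```text
t 29.6 q [-0.346  0.604  0.904  1.526 -1.016  1.717  0.738] p [0.5647 0.0765 0.2292] z [-0.037  0.641 -0.766] x [0.998 0.061 0.003] F [-0.84  1.5   0.3 ] w 0.057
avgF [ 0.746  1.054  0.159 -0.469 -0.182 -0.148] se [0.153 0.059 0.072 0.003 0.024 0.024] [0.5644 0.0764 0.2292] t 32.1
```

Request:
apply_moves(series=[0.5, 0, 0, 0, 0, 0, 0, 0.5, 0, 0, 0, 0, 0, 0, 0.5, 0, 0, 0, 0, 0, 0, 0.5, 0, 0, 0, 0, 0, 0], grip_force=40)

```text
clock: 32.43
position: [0.5643, 0.0764, 0.2292]
ee_rot: [-2.443, -0.076, 0.025]
wrist_force: [1.6, 1.2, -0.3]
gripper_width: 0.062
```

Request:
apply_moves(series=[0.6, 0, 0, 0, 0, 0, 0, 0.6, 0, 0, 0, 0, 0, 0, 0.6, 0, 0, 0, 0, 0, 0, 0.6, 0, 0, 0, 0, 0, 0], grip_force=20)

```text
clock: 32.77
position: [0.5643, 0.0765, 0.2291]
ee_rot: [-2.443, -0.076, 0.025]
wrist_force: [1.6, -0.0, 0.2]
gripper_width: 0.071
```

```bash
python3 - <<'E'
from h import *
st(); avg(30)
E
```

```text
t 32.77 q [-0.346  0.603  0.904  1.526 -1.015  1.718  0.738] p [0.5643 0.0765 0.2291] z [-0.038  0.641 -0.766] x [0.998 0.062 0.002] F [ 1.58 -0.04  0.18] w 0.071
avgF [ 1.331  1.193  0.016 -0.468 -0.262 -0.237] se [0.079 0.081 0.118 0.006 0.006 0.007] [0.5643 0.0764 0.2291] t 34.27
```

Request:
apply_moves(series=[0.68, 0.02, 0, 0, 0, 0, 0, 0.72, 0.02, 0, 0, 0, 0, 0, 0.76, 0.02, 0, 0, 0, 0, 0, 0.8, 0.02, 0, 0, 0, 0, 0, 0.84, 0.02, 0, 0, 0, 0, 0, 0.88, 0.02, 0, 0, 0, 0, 0, 0.95, 0.02, 0, 0, 0, 0, 0, 1.05, 0.02, 0, 0, 0, 0, 0, 1.2, 0.02, 0, 0, 0, 0, 0, 1.4, 0.02, 0, 0, 0, 0, 0, 1.6, 0.02, 0, 0, 0, 0, 0, 1.8, 0.02, 0, 0, 0, 0, 0])

```text
clock: 35.27
position: [0.5646, 0.0764, 0.2292]
ee_rot: [-2.443, -0.076, 0.025]
wrist_force: [-0.3, 0.1, 0.5]
gripper_width: 0.211
```

```bash
python3 - <<'E'
from h import *
st(); 
c=cam('scene');crop(c,225,315,140,240,'s20.png',6);np.savez('/tmp/s20.npz',**c)
c=cam('top');crop(c,195,285,150,225,'t20.png',8);np.savez('/tmp/t20.npz',**c)
avg(10)
E
```

```text
t 35.27 q [-0.346  0.604  0.904  1.525 -1.015  1.718  0.738] p [0.5646 0.0764 0.2292] z [-0.038  0.641 -0.766] x [0.998 0.062 0.002] F [-0.29  0.1   0.55] w 0.211
avgF [-0.004 -0.003 -0.262 -0.673 -0.028 -0.001] se [0.126 0.159 0.118 0.012 0.008 0.008] [0.5646 0.0765 0.2292] t 35.87
```

View pics/s20.png

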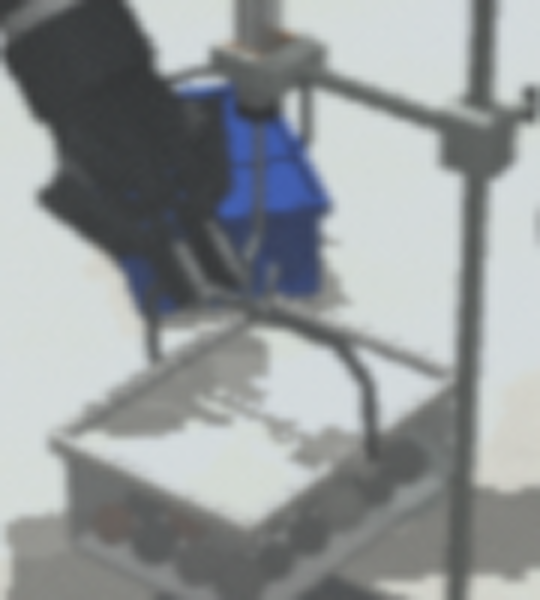

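View pics/t20.png

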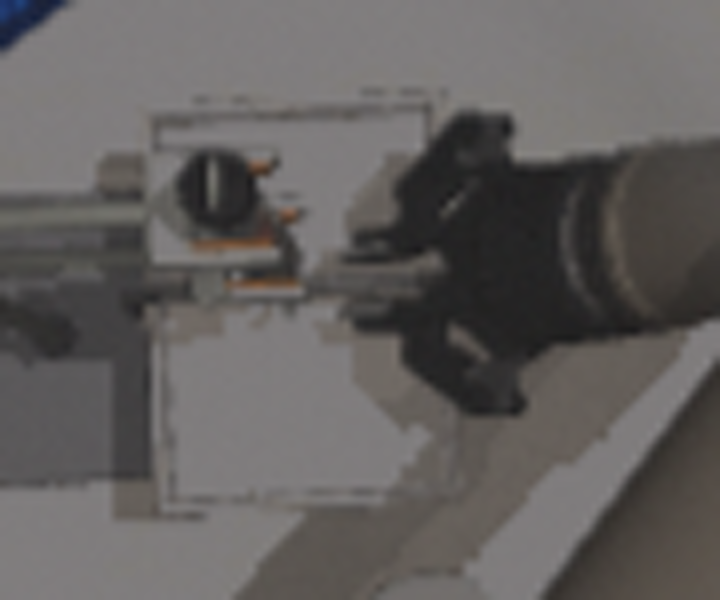

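Request:
apply_moves(series=[1.8, 0, 0, -0.2, 0, 0, 0, 1.8, 0, 0, -0.5, 0, 0, 0, 1.8, 0, 0, -1, 0, 0, 0, 1.8, 0, 0, -1.6, 0, 0, 0, 1.8, 0, 0, -2.3, 0, 0, 0, 1.8, 0, 0, -3, 0, 0, 0, 1.8, 0, 0, -4, 0, 0, 0, 1.8, 0, 0, -5.5, 0, 0, 0, 1.8, 0, 0, -7.5, 0, 0, 0, 1.8, 0, 0, -10, 0, 0, 0, 1.8, 0, 0, -12, 0, 0, 0, 1.8, 0, 0, -12.5, 0, 0, 0])

```text
clock: 36.87
position: [0.5698, -0.0077, 0.3277]
ee_rot: [-2.447, -0.073, 0.018]
wrist_force: [-0.1, -0.6, -0.3]
gripper_width: 0.212
```

```bash
python3 - <<'E'
from h import *
st(); 
c=cam('scene');save(c,'s21.png');crop(c,225,315,140,240,'s21c.png',6)
c=cam('top');np.savez('/tmp/t21.npz',**c)
P=depth_pts(c,[(u,v) for u in range(215,240) for v in range(188,211)]); m=(P[:,2]>.1)&(P[:,2]<.25); P=P[m]
for it in range(3):
    A=np.c_[P[:,0]-.52,P[:,1]-.1,np.ones(len(P))]; co=np.linalg.lstsq(A,P[:,2],rcond=None)[0]; r=P[:,2]-A@co; P=P[np.abs(r)<max(2*r.std(),.002)]
print(len(P),co)
E
```

```text
t 36.87 q [-0.167  0.595  0.919  1.272 -0.991  1.952  0.677] p [ 0.5698 -0.0077  0.3277] z [-0.032  0.639 -0.769] x [0.998 0.058 0.006] F [-0.15 -0.63 -0.26] w 0.212
496 [0.0382414  0.04867297 0.16459571]
```

View pics/s21c.png

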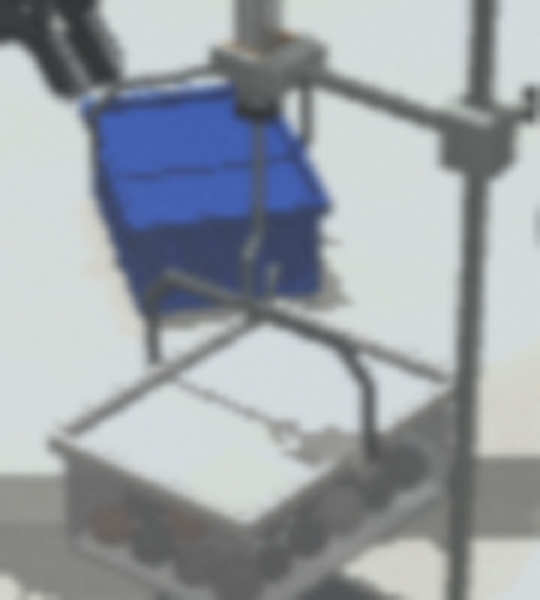

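View pics/s21.png

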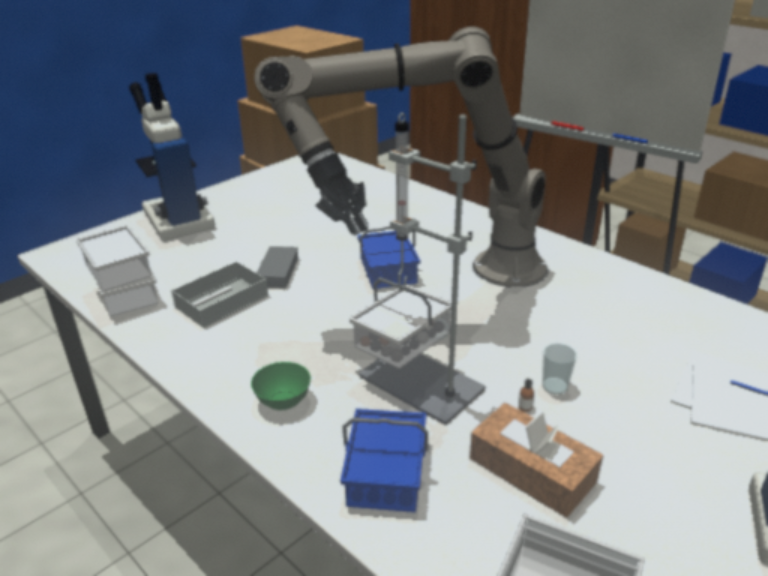

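Request:
apply_moves(series=[1.8, 0, 0, 0, 0, 0, 0, 1.8, 0, 0, 0, 0, 0, 0, 1.8, 0, 0, 0, 0, 0, 0, 1.8, 0, 0, 0, 0, 0, 0, 1.8, 0, 0, 0, 0, 0, 0, 1.8, 0, 0, 0, 0, 0, 0, 1.8, 0, 0, 0, 0, 0, 0, 1.8, 0, 0, 0, 0, 0, 0, 1.8, 0, 0, 0, 0, 0, 0, 1.8, 0, 0, 0, 0, 0, 0, 1.8, 0, 0, 0, 0, 0, 0, 1.8, 0, 0, 0, 0, 0, 0])

```text
clock: 37.97
position: [0.5693, -0.0038, 0.325]
ee_rot: [-2.443, -0.076, 0.025]
wrist_force: [0.1, 0.6, -0.3]
gripper_width: 0.214
```

```bash
python3 - <<'E'
from h import *
st()
g=None
for i in range(8):
    c=cam('top')
    P=depth_pts(c,[(u,v) for u in range(208,250) for v in range(190,211)]); m=(P[:,2]>.1)&(P[:,2]<.25); P=P[m]
    for it in range(4):
        A=np.c_[P[:,0]-.52,P[:,1]-.1,np.ones(len(P))]; co=np.linalg.lstsq(A,P[:,2],rcond=None)[0]; r=P[:,2]-A@co; P=P[np.abs(r)<max(2*r.std(),.002)]
    s=cam('scene'); gg=cv2.cvtColor(s['color'],cv2.COLOR_RGB2GRAY).astype(np.float32)[165:240,230:300]
    if g is not None: print(len(P),co.round(4),cv2.phaseCorrelate(g,gg)[0])
    g=gg
E
```

```text
t 37.97 q [-0.171  0.597  0.916  1.278 -0.992  1.95   0.678] p [ 0.5693 -0.0038  0.325 ] z [-0.038  0.641 -0.766] x [0.998 0.062 0.002] F [ 0.08  0.65 -0.26] w 0.214
664 [0.0294 0.0419 0.1648] (-0.014054557018958747, 0.5113698496126133)
671 [0.0243 0.0499 0.1647] (0.015015904166943983, 0.489850030004483)
654 [0.0247 0.0446 0.1646] (0.004775409660503271, 0.4598759869700828)
654 [0.0174 0.0485 0.165 ] (0.0456633834505169, 0.5134547237218641)
649 [0.0352 0.0405 0.1648] (-0.04692913143944111, 0.46990910864658986)
639 [0.0279 0.0407 0.1647] (0.0033108348825834355, 0.482366143974609)
651 [0.0313 0.0458 0.1649] (-0.01115772507700541, 0.529947896535667)
```

```bash
python3 - <<'E'
from h import *
print(robot.sign_off()); st()
E
```

```text
the job is handed in; nothing more can be done
None
the job is handed in; nothing more can be done
```

The tub is hanging by its bail kink in the balance's hook, and I handed the job in at about 38 s of the 72 s allowed. I swung the bail upright with a light 20 N pinch while the tub stood on the table. I then lifted the tub off-centre with the gripper tilted, lowered the bar into the hook, and eased about 4 N on to the spring at roughly 25 mm/s or slower. I let go once the wrist force was near zero and backed away.

**First try:** the bar came down on the hook's leaning tip instead of its seat. I felt about 1 N sideways, raised the tub 12 mm, moved it 4 mm forward and lowered it again, and it then seated fully.

**Last checks:**
- **Level:** the lid tilt is about 0.05 rad, against a limit of 0.15.
- **Height:** the tub's underside is about 0.10 m above the table, and the hook is drawn down about 50 mm.
- **Still:** seven successive readings of the lid's height stayed within 0.4 mm. A picture-shift check gave a constant half-pixel offset, which I put down to the odd crop size, not to movement.
- **Clear:** the gripper is about 0.1 m off the tub and balance. The last scene picture shows the bystanders where they started; I compared them by eye only.

**Disagreements and gaps:**
- The two cameras differed by about 5 mm on where the kink lay along the bar, so I aimed between them. From the final tilt I estimate the kink sits about 4–5 mm off the hook's centre, inside the 12 mm limit.
- While unloading, the sideways force on the tool swung between about -2.7 and +2.7 N from the bar sticking in the hook. It was about 1 N when I released.
- I did not measure the hook's speed directly; I judged it only from the step sizes I commanded.

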